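Stir machined blocks in a bowl of deburring beads

TASK

Deburr this batch by hand: put every machined block from the mat into the bowl of beads, then swing the clamp lever down onto the bowl's rim, take the stirrer from its holder and, with its tip right down among the beads near the bowl's floor, stir in circles about 50 mm across round the bowl's middle, counter-clockwise seen from above, for at least three full turns and until every bead has been shifted. Hang the stirrer fully home in its holder again, and only then raise the clamp lever fully so that the bowl can be collected. Keep all blocks and beads in the bowl and leave the housing, the jar and the scanner where they are.

Things in the scene. Friction and masses are not known exactly. Their poses are not given: they have to be found in the camera images.
- bowl_in (a point): Centre of the inner floor of an open grey bowl, fixed to the bench on a base plate 180 x 250 x 10 mm. Dished: flat floor 64 mm in diameter, rising at 22 degrees to 140 mm in diameter, then steeply to the rim, inner diameter 148 mm, outer 156 mm. Rim 50 mm above this point, 65 mm above the bench. z up; y points to the clamp head, which stands on the plate beside the bowl.
- clamp (a joint): Hinge of the clamp lever on the head beside the bowl, rad: 0 = lowered (its foot down on the bowl rim, handle leaning towards the bowl 20 degrees from upright), 0.96 = fully raised (foot lifted, handle leaning 35 degrees away from the bowl). Stiff enough to stay where it is left; about 3 N at the knob moves it.
- clamp_knob (a point): Centre of the black knob on top of the clamp lever's handle: a bar 22 mm in diameter and 24 mm long, lying along the hinge axis (parallel to x of bowl_in), 52 mm from the hinge. It can be pinched across its two flat ends from above, or pushed.
- clamp_hinge (a point): Hinge axis of the clamp lever, 113 mm from the bowl's centre along y of bowl_in, 78 mm above the bench; the axis runs along x of bowl_in. The two blue cheeks of the head beside it are 34 mm wide in all and reach 88 mm above the bench.
- stirrer: Hand stirrer, 125 mm tall, hanging upright in its holder; origin at the lowest point of its tip, z up along the rod. Tip: a steel ball 18 mm in diameter; then a steel rod 10 mm in diameter; a steel flange 44 mm in diameter from 62 to 67 mm above the origin; above it a round wooden handle 26 mm in diameter up to 125 mm. 150 g.
- stirrer_tip (a point): Lowest point of the stirrer's ball tip.
- holder_top (a point): Centre of the mouth, 74 mm above the bench, of the stirrer's holder: an upright blue tube fixed on the bench, inner diameter 30 mm, outer 38 mm, on a plate 80 x 80 x 6 mm. The stirrer hangs in it by its flange, which rests on the mouth; the tube is 64 mm deep.
- side_a (a point): Point on the bowl floor 24 mm from its centre, at 0 degrees counter-clockwise from x of bowl_in: side a of the bowl, which the stirring passes.
- side_b (a point): Point on the bowl floor 24 mm from its centre, at 120 degrees counter-clockwise from x of bowl_in: side b of the bowl, which the stirring passes.
- side_c (a point): Point on the bowl floor 24 mm from its centre, at 240 degrees counter-clockwise from x of bowl_in: side c of the bowl, which the stirring passes.
- block1: Machined steel latch block with a bored hole and a slot in one end, 28 (x) x 16 (y) x 14 (z) mm, 40 g; origin at the centre of its underside as first laid, z up. Two to four such blocks lie on a black rubber mat 190 x 190 x 2 mm.
- block2: Machined steel latch block with a bored hole and a slot in one end, 28 (x) x 16 (y) x 14 (z) mm, 40 g; origin at the centre of its underside as first laid, z up. Two to four such blocks lie on a black rubber mat 190 x 190 x 2 mm.
- block3: Machined steel latch block with a bored hole and a slot in one end, 28 (x) x 16 (y) x 14 (z) mm, 40 g; origin at the centre of its underside as first laid, z up. Two to four such blocks lie on a black rubber mat 190 x 190 x 2 mm.
- block4: Machined steel latch block with a bored hole and a slot in one end, 28 (x) x 16 (y) x 14 (z) mm, 40 g; origin at the centre of its underside as first laid, z up. Two to four such blocks lie on a black rubber mat 190 x 190 x 2 mm.
- bead1_center (a point): Centre of a white ceramic deburring bead, a ball 20 mm in diameter, 14 g, in the bowl.
- bead2_center (a point): Centre of a white ceramic deburring bead, a ball 20 mm in diameter, 14 g, in the bowl.
- bead3_center (a point): Centre of a white ceramic deburring bead, a ball 20 mm in diameter, 14 g, in the bowl.
- bead4_center (a point): Centre of a white ceramic deburring bead, a ball 20 mm in diameter, 14 g, in the bowl.
- bead5_center (a point): Centre of a white ceramic deburring bead, a ball 20 mm in diameter, 14 g, in the bowl.
- bead6_center (a point): Centre of a white ceramic deburring bead, a ball 20 mm in diameter, 14 g, in the bowl.
- housing: Bystander: a blue mechanism housing, 70 x 110 x 86 mm, with a spring and black link on top; origin at the centre of its underside.
- grease: Bystander: a jar with a black lid, 64 mm in diameter, 75 mm tall; origin at the centre of its underside.
- scanner: Bystander: a black hand-held barcode scanner lying down, about 165 x 62 x 45 mm; origin under its head.

How it is judged (in metres and radians):
On the way, in this order (a step that is already met when the one before it is completed fails the run):
1. all the blocks that are there lie in the bowl, let go (horizontal distance between each of block1, block2, block3, block4 and bowl_in below 0.074 m and z of each of block1, block2, block3, block4 in the frame of bowl_in below 0.05 m and contact force between the fingers and block1 below 0.1 N and contact force between the fingers and block2 below 0.1 N and contact force between the fingers and block3 below 0.1 N and contact force between the fingers and block4 below 0.1 N), for 0.2 s.
2. the clamp lever is swung down (below 0.10 rad), its foot on the bowl rim (value of joint clamp below 0.1 rad), for 0.2 s.
3. stirring, turn 1: the lowest point of the stirrer's tip is within 18 mm of side a of the bowl, less than 15 mm above the bowl floor, with the clamp down (horizontal distance between stirrer_tip and side_a below 0.018 m and z of stirrer_tip in the frame of bowl_in below 0.015 m and value of joint clamp below 0.1 rad).
4. stirring, turn 1: the lowest point of the stirrer's tip is within 18 mm of side b of the bowl, less than 15 mm above the bowl floor, with the clamp down (horizontal distance between stirrer_tip and side_b below 0.018 m and z of stirrer_tip in the frame of bowl_in below 0.015 m and value of joint clamp below 0.1 rad).
5. stirring, turn 1: the lowest point of the stirrer's tip is within 18 mm of side c of the bowl, less than 15 mm above the bowl floor, with the clamp down (horizontal distance between stirrer_tip and side_c below 0.018 m and z of stirrer_tip in the frame of bowl_in below 0.015 m and value of joint clamp below 0.1 rad).
6. stirring, turn 2: the lowest point of the stirrer's tip is within 18 mm of side a of the bowl, less than 15 mm above the bowl floor, with the clamp down (all of step 3).
7. stirring, turn 2: the lowest point of the stirrer's tip is within 18 mm of side b of the bowl, less than 15 mm above the bowl floor, with the clamp down (all of step 4).
8. stirring, turn 2: the tip is again at side c as above, and every bead is more than 5 mm from where it lay at first (all of step 5 and distance of each of bead1_center, bead2_center, bead3_center, bead4_center, bead5_center, bead6_center from where it was at the start of the episode above 0.005 m).
9. the stirrer hangs upright in its holder with its flange on the mouth, let go, with the clamp still down (horizontal distance between stirrer and holder_top below 0.012 m and z of stirrer in the frame of holder_top below -0.056 m and angle between stirrer's own z axis and vertical below 0.1 rad and contact force between the fingers and stirrer below 0.1 N and value of joint clamp below 0.1 rad), for 0.3 s.
10. the clamp lever is raised again (above 0.75 rad) (value of joint clamp above 0.75 rad), for 0.2 s.
At the end, for the whole second after the job is handed in: All blocks present and all six beads in the bowl (within 74 mm of its axis, under 50 mm above its floor); stirrer hung upright (0.1 rad) in its holder, within 12 mm of its axis, tip at least 56 mm below the mouth, released; clamp lever above 0.75 rad; stirrer and blocks at rest (horizontal distance between each of block1, block2, block3, block4, bead1_center, bead2_center, bead3_center, bead4_center, bead5_center, bead6_center and bowl_in below 0.074 m and z of each of block1, block2, block3, block4, bead1_center, bead2_center, bead3_center, bead4_center, bead5_center, bead6_center in the frame of bowl_in below 0.05 m and horizontal distance between stirrer and holder_top below 0.012 m and z of stirrer in the frame of holder_top below -0.056 m and angle between stirrer's own z axis and vertical below 0.1 rad and contact force between the fingers and stirrer below 0.1 N and value of joint clamp above 0.75 rad and linear speed of stirrer below 0.02 m/s and linear speed of each of block1, block2, block3, block4 below 0.03 m/s); the robot touches nothing.
It fails at once if the housing is shifted by more than 30 mm (distance of housing from where it was at the start of the episode above 0.03 m).
It fails at once if the grease is shifted by more than 30 mm (distance of grease from where it was at the start of the episode above 0.03 m).
It fails at once if the scanner is shifted by more than 30 mm (distance of scanner from where it was at the start of the episode above 0.03 m).
Of block1, block2, block3, block4 only 2 to 4 are there at a start; the rules pass over those that are not, and their reading is None.
At some moment in a run one of block1, block2, block3, block4 may be knocked a few centimetres aside while the robot is not near it.
It also fails if it takes over 210 s, if anything falls off the work surface, if the arm or the gripper's body presses on something with over 40 N, if the wrist force passes 120 N, or if a joint passes its speed limit or range.

ROBOT

A 6-joint arm with a two-finger parallel gripper is mounted at the origin on the work surface. World frame = base frame: x ahead of the robot, y to its left, z up, the work surface at z = 0. Lengths are in m, angles in degrees, forces in N, time in s.
With the tool pointing down it reaches from about 0.4 to 0.825 m from the base axis. Payload 7 kg.
Tool frame: the origin (TCP) lies midway between the tips of the shut fingers; the grasp point (between the pads) lies 19 mm behind it; z points along the fingers, y is the direction in which the jaws open and shut (so a half turn about z gives the same grasp; the last joint's range is limited). The gripper opens to 88 mm and grips with 3 to 60 N. Pads are 19 mm wide; open, the fingers measure 130 mm over their backs; the gripper's body (78 mm by 193 mm) begins 47 mm behind the grasp point.
Start: joints at [-52.706, 20.546, 0.682, 0, -70.136, -16.507], TCP at [0.24, -0.631, 0.227] pointing down, gripper open.
Joint ranges: [-176.03, 176.03], [-82.01, 121.73], [-58.28, 71.71], [-173.87, 95.51], [-174.79, -0.11], [-173.66, 173.66]. Speed limits (degrees/s): [136.94, 136.94, 172.46, 180, 180, 180].

INTERFACE

Orientations are given as [roll, pitch, yaw] about the fixed x, y, z axes, in that order (R = Rz(yaw) Ry(pitch) Rx(roll)).
In Python, from plant import get_state, capture, close_job gives the robot as it stands.
- The arm moves only by the tool apply_moves, never from a script. Its argument "commands" is a list of rows, each an object with "grip": the opening, from 0 (shut) to 1 (fully open); "dp": the shift along the tool's x, y, z in mm, a list of three; "yaw": the turn about the tool's z in rad. A call has 1 to 12 rows; each row is the pose to reach, as a shift and turn from the pose commanded when the call began, along the tool's axes at that moment; what a row does not reach only later rows make up. A row lasts 1/8 s, in which the tool goes at most 62.5 mm and 10.7 degrees, less where a joint would pass 70% of its speed; a pose out of reach is approached as far as the arm can. A call with a gripper value outside its range is refused whole. The fingers move at their own pace and stop on an object; "newtons" is the grip in N (left out, the last holds). Time passes only in rows, so rows that repeat a pose let the fingers close. It gives the time, the measured TCP pose, the force and the opening at its end, in the units of the state.
- get_state(): the state, without advancing time (a new reading comes with each control period).
- capture(name): name is "scene" or "top" or "wrist"; returns a dict with "color" (420x560x3 uint8, red, green, blue), "camera_matrix" (3x3 intrinsics, pixels), "xyz" and "rotation" of the camera in the world; the wrist camera has in their place "T_tool_cam" (4x4, takes a point from camera to tool coordinates, whose origin is the TCP and whose axes are the flange's). Camera axes: x right, y up, looking along -z (the intrinsics and any distortion apply to the point x, -y, -z); pixel columns grow to the right and rows downward; lengths in m; the calibration is good to about 2 mm. A picture is of the moment at which its call begins: read the wrist's pose just before it. There is no depth.
- close_job(): hands the job in, once; it reports no verdict.
The state is a dict: "time_s": time; "joints": joint angles; "qd": joint speeds; "joint_torque": joint torques, N m; "tcp_pos": TCP position; "eef_rot": TCP orientation; "contact_force": force on the tool from outside, world axes, zero at the start; "moment": the same for the moment, N m; "gripper_width": finger opening in m.
Only numpy, scipy, OpenCV 4.12 (cv2) and the standard library are available. Lean on these libraries where they do the work, as an engineer would, in place of code of your own. Each camera call takes 0.05 s, during which the arm holds its last target.

## Working session

There is one attempt and no reset: what is moved stays moved. The work goes in short steps, Python scripts to look and compute and a tool call to move; the robot and the scene stay as the last step left them, time stands still between calls to the robot, and variables do not carry over. Pictures are saved under pics/ and viewed, and the job is handed in when it is done.

Besides the shell and the picture viewer there is one more tool, called after "Emit:" in YAML: its name, and indented under it one key for each argument. apply_moves: Moves the arm, as the interface text tells. Its arguments: {"type":"object","properties":{"commands":{"type":"array","items":{"type":"object","properties":{"grip":{"type":"number"},"dp":{"type":"array","items":{"type":"number"}},"yaw":{"type":"number"}}}},"newtons":{"type":"number"}},"required":["commands"]}

```bash
ls; mkdir -p pics; python3 - <<'E'
from plant import get_state, capture
import cv2
s=get_state();print(s)
for n in("scene","top","wrist"):
    c=capture(n);cv2.imwrite(f"pics/{n}0.png",cv2.resize(c["color"][:,:,::-1],None,fx=1.4,fy=1.4,interpolation=cv2.INTER_CUBIC))
    print(n,{k:v for k,v in c.items() if k!="color"})
E
```

```text
pics
{'time_s': 0.0, 'joints': array([-5.27078620e+01,  2.05916986e+01,  6.32051912e-01, -1.90465224e-02,
       -7.01361472e+01, -1.65082358e+01]), 'qd': array([-0.02257746, -0.12004085,  0.06948898, -0.06582669,  0.10052147,
        0.06487319]), 'joint_torque': array([ 3.57929571e-05, -5.82723141e+01,  2.93050486e+01,  6.99697629e+00,
        6.91996000e-03, -1.69544633e-04]), 'tcp_pos': array([ 0.23931966, -0.63061103,  0.22561002]), 'eef_rot': array([ 1.79903067e+02, -1.00559247e-02, -1.59222576e+02]), 'contact_force': array([-0.24214774, -0.57883329,  0.38124483]), 'moment': array([ 0.02953353, -0.01884173, -0.01806498]), 'gripper_width': 0.0869993662807526}
scene {'camera_matrix': array([[416.56587995,   0.        , 280.75620506],
       [  0.        , 416.56587995, 210.13936623],
       [  0.        ,   0.        ,   1.        ]]), 'xyz': array([1.12090715, 0.58436513, 0.81018892]), 'rotation': array([ 4.67746441e+01, -4.17535597e-02,  1.37509801e+02])}
top {'camera_matrix': array([[418.14793181,   0.        , 275.95383742],
       [  0.        , 418.14793181, 212.44553016],
       [  0.        ,   0.        ,   1.        ]]), 'xyz': array([0.49818693, 0.02687567, 0.94541398]), 'rotation': array([  7.95987919,   0.55077807, -88.8118618 ])}
wrist {'camera_matrix': array([[299.68003459,   0.        , 279.06796178],
       [  0.        , 299.68003459, 208.81861613],
       [  0.        ,   0.        ,   1.        ]]), 'T_tool_cam': array([[ 3.31256579e-04,  9.61535305e-01,  2.74681173e-01,
         7.37697989e-02],
       [ 9.99999522e-01, -6.58439167e-05, -9.75477012e-04,
        -4.77583666e-04],
       [-9.19869502e-04,  2.74681365e-01, -9.61534868e-01,
        -1.57961146e-01],
       [ 0.00000000e+00,  0.00000000e+00,  0.00000000e+00,
         1.00000000e+00]])}
```

View pics/top0.png

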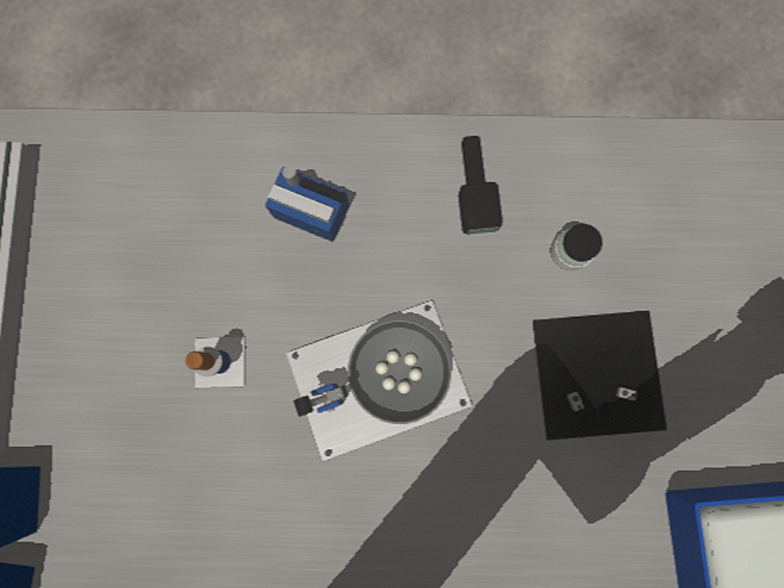

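View pics/scene0.png

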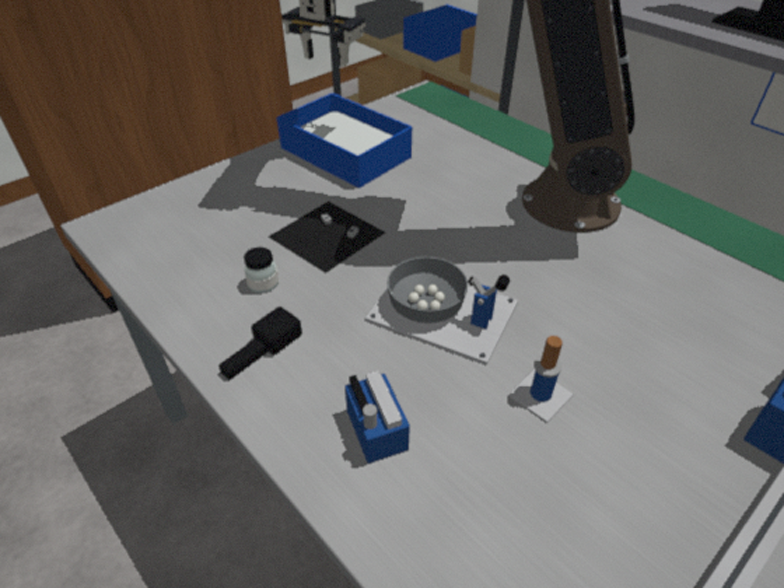

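View pics/wrist0.png

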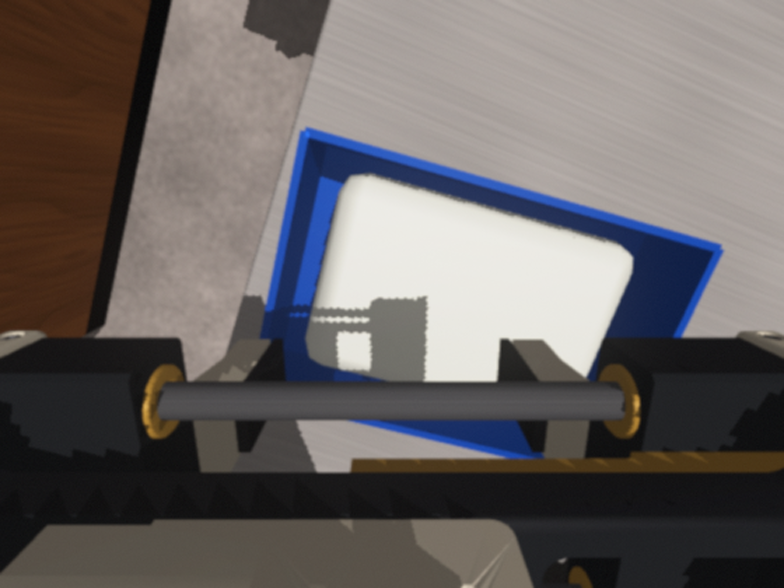

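```bash
cat > h.py <<'E'
import numpy as np,cv2
from scipy.spatial.transform import Rotation as R
from plant import get_state,capture
def pose(c,s=None):
    if "T_tool_cam" in c:
        T=np.eye(4);T[:3,:3]=R.from_euler('xyz',s["eef_rot"],degrees=True).as_matrix();T[:3,3]=s["tcp_pos"]
        return T@c["T_tool_cam"]
    T=np.eye(4);T[:3,:3]=R.from_euler('xyz',c["rotation"],degrees=True).as_matrix();T[:3,3]=c["xyz"];return T
def ray(c,px,s=None):
    T=pose(c,s);K=c["camera_matrix"];u,v=px
    d=np.array([(u-K[0,2])/K[0,0],-(v-K[1,2])/K[1,1],-1]);return T[:3,3],T[:3,:3]@d
def onz(c,px,z,s=None):
    o,d=ray(c,px,s);return o+d*(z-o[2])/d[2]
def proj(c,P,s=None):
    T=pose(c,s);K=c["camera_matrix"];q=(np.asarray(P)-T[:3,3])@T[:3,:3];q=q/-q[...,2:3]
    return np.stack([K[0,0]*q[...,0]+K[0,2],K[1,1]*-q[...,1]+K[1,2]],-1)
def crop(c,name,x0,y0,w,h,f,gam=1.0):
    im=c["color"][y0:y0+h,x0:x0+w,::-1]
    if gam!=1: im=(255*(im/255.)**gam).astype('uint8')
    cv2.imwrite(f"pics/{name}.png",cv2.resize(im,None,fx=f,fy=f,interpolation=cv2.INTER_CUBIC))
E
python3 - <<'E'
from h import *
c=capture("top");crop(c,"t_mat",370,210,120,110,6,.5);crop(c,"t_bowl",195,205,150,130,5,.7);crop(c,"t_st",120,225,70,60,8)
c=capture("scene");crop(c,"s_mat",185,130,100,70,8,.5);crop(c,"s_bowl",255,175,125,125,5)
E
```

```text
(no output)
```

View pics/t_mat.png

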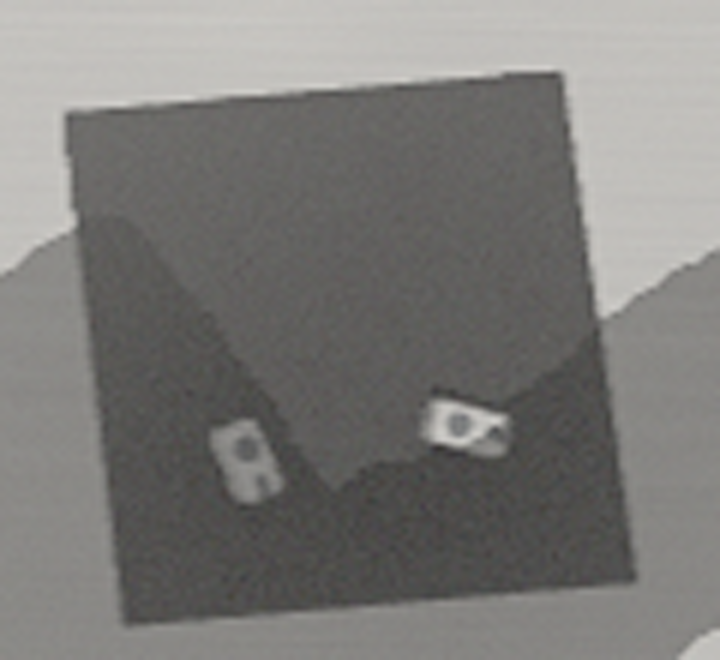

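View pics/t_bowl.png

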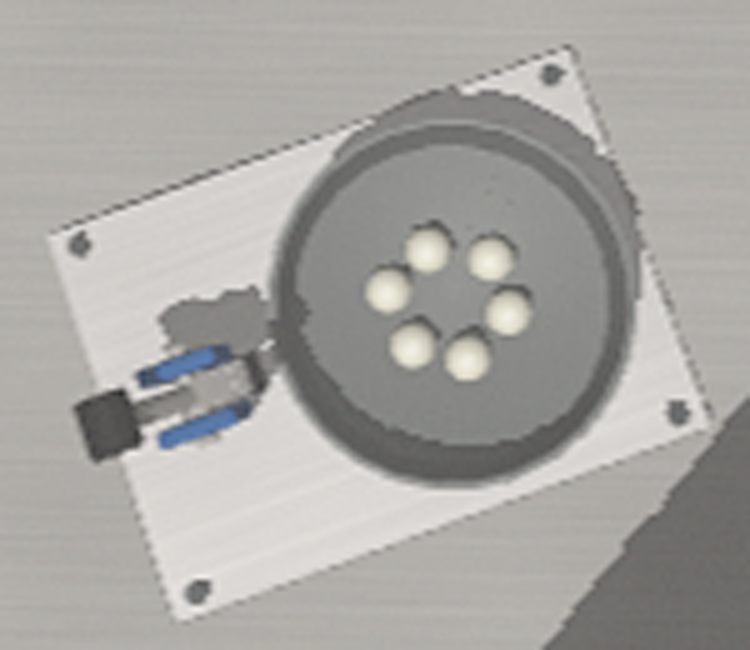

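View pics/t_st.png

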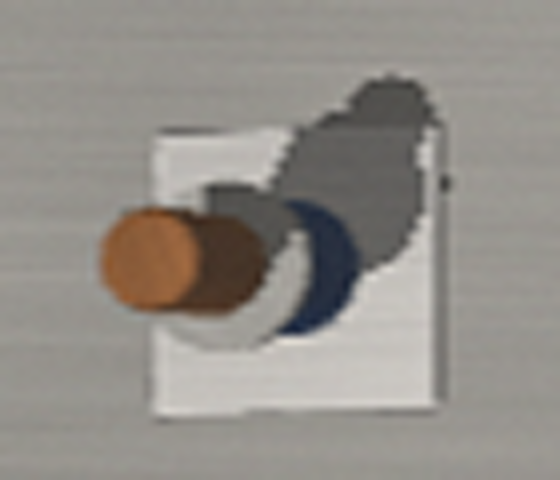

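View pics/s_mat.png

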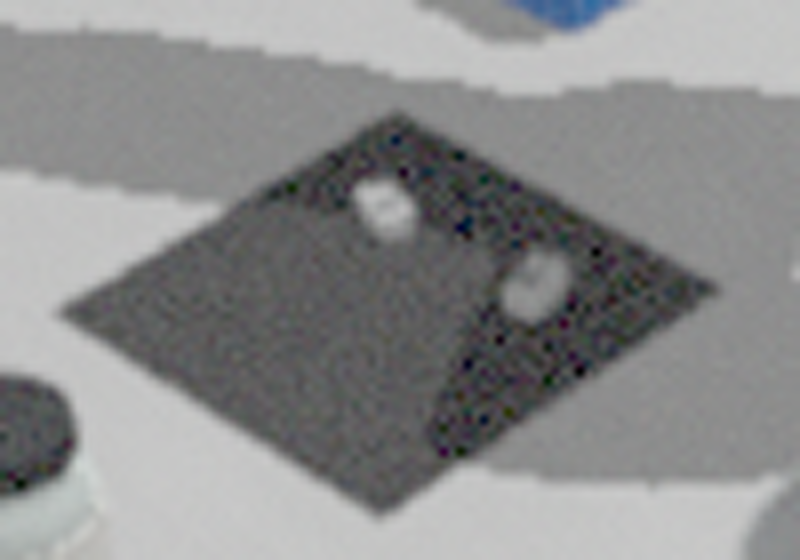

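View pics/s_bowl.png

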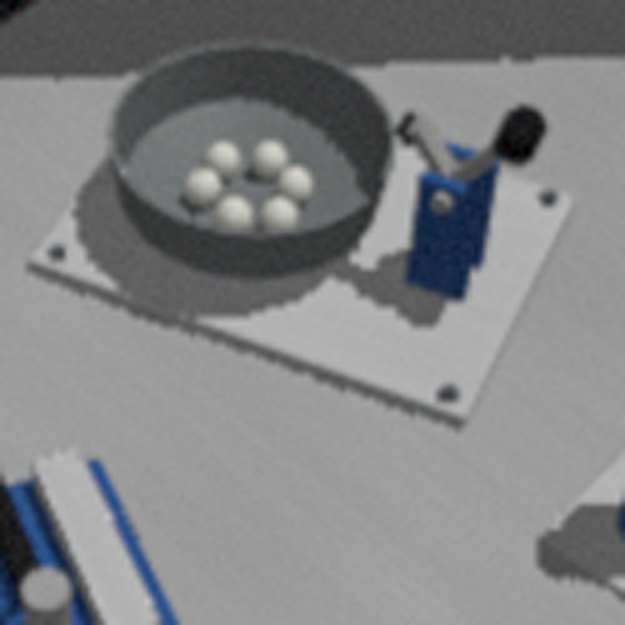

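```bash
python3 - <<'E'
from h import *
t=capture("top");s=capture("scene")
def o(ps,f,x,y): return [((a+.5)/f-.5+x,(b+.5)/f-.5+y) for a,b in ps]
f=lambda c,ps,z:np.array([onz(c,p,z)[:2] for p in ps])
pl=f(t,o([(50,235),(570,47),(712,428),(182,620)],5,195,205),.010);print("plate",pl,pl.mean(0),np.linalg.norm(np.diff(pl,axis=0),axis=1))
pl2=f(s,o([(28,262),(575,202),(463,424)],5,255,175),.010);print("plate scene",pl2)
print("rim top",f(t,o([(272,305),(640,305),(456,122),(456,488)],5,195,205),.065).mean(0))
print("rim scene",f(s,o([(110,145),(393,145),(252,40)],5,255,175),.065))
ho=f(t,o([(152,132),(440,128),(440,408),(152,415)],8,120,225),.006);print("holder",ho,ho.mean(0))
print("handle top",f(t,o([(150,259)],8,120,225),.074-.062+.125))
print("knob top",f(t,o([(108,425)],5,195,205),.078+.052*np.cos(.61)), "scene",f(s,o([(521,133)],5,255,175),.078+.052*np.cos(.61)))
print("beads",f(t,o([(428,248),(493,257),(510,312),(468,357),(413,345),(388,289)],5,195,205),.026))
print("blk top",f(t,o([(246,460),(232,424),(260,502),(467,427),(428,415),(510,440)],6,370,210),.016))
print("blk scene",f(s,o([(535,285),(388,208)],8,185,130),.010))
m=f(t,o([(66,113),(562,73),(636,578),(124,625)],6,370,210),.002);print("mat",m)
g=onz(t,(582/1.4,242/1.4),.075);print("jar",g)
E
```

```text
plate [[ 0.53740601  0.19608416]
 [ 0.62666236 -0.03513534]
 [ 0.45879815 -0.09919978]
 [ 0.37164618  0.13111916]] [0.49862817 0.04821705] [0.24784906 0.17967371 0.24625654]
plate scene [[ 0.63091437 -0.0315179 ]
 [ 0.37703195  0.13762494]
 [ 0.54430338  0.20086419]]
rim top [0.50988164 0.01504539]
rim scene [[ 0.57598472 -0.02605847]
 [ 0.46502178  0.07542225]
 [ 0.4583847  -0.03724534]]
holder [[0.55820529 0.34693966]
 [0.56096224 0.26567319]
 [0.48306807 0.261433  ]
 [0.47946658 0.34170763]] [0.52042554 0.30393837]
handle top [[0.51922233 0.30075748]]
knob top [[0.45963956 0.15021678]] scene [[0.46068176 0.15020366]]
beads [[ 0.53443073  0.02716843]
 [ 0.53108922 -0.00133797]
 [ 0.50738281 -0.00910258]
 [ 0.48760987  0.00887319]
 [ 0.4922731   0.03288141]
 [ 0.51624457  0.04429102]]
blk top [[ 0.47093816 -0.25882026]
 [ 0.48377717 -0.25403784]
 [ 0.4560063  -0.2635311 ]
 [ 0.48448519 -0.33935224]
 [ 0.48851154 -0.32534551]
 [ 0.48013628 -0.35477283]]
blk scene [[ 0.47349437 -0.25906298]
 [ 0.48469511 -0.33940186]]
mat [[ 0.59802938 -0.19857626]
 [ 0.6168639  -0.38524637]
 [ 0.43087965 -0.40460766]
 [ 0.40998409 -0.21716407]]
jar [ 0.71030645 -0.25716702  0.075     ]
```

```bash
cat >> h.py <<'E'
def go(*tg):
    """tg: (x,y,z,yawdeg); prints dp, yaw wrt the current pose"""
    s=get_state();Rm=R.from_euler('xyz',s["eef_rot"],degrees=True)
    # commanded tool taken as pointing straight down
    yw=s["eef_rot"][2];Rm=R.from_euler('xyz',[180,0,yw],degrees=True)
    for x,y,z,a in tg:
        dp=Rm.inv().apply(np.array([x,y,z])-s["tcp_pos"])*1000
        d=-(a-yw);d=(d+180)%360-180
        print((x,y,z,a),"dp",dp.round(1).tolist(),"yaw",round(np.radians(d),3))
    print("t",round(s["time_s"],2),"tcp",s["tcp_pos"].round(4),"rot",s["eef_rot"].round(1),"j6",s["joints"][5].round(1),"F",s["contact_force"].round(1),"w",round(s["gripper_width"],4))
E
python3 -c "
from h import *
go((.472,-.259,.15,-161),(.472,-.259,.06,-161))"
```

```text
(0.472, -0.259, 0.15, -161) dp [-349.4, 265.3, 76.4] yaw 0.031
(0.472, -0.259, 0.06, -161) dp [-349.4, 265.3, 166.4] yaw 0.031
t 0.35 tcp [ 0.2395 -0.631   0.2264] rot [ 180.    -0.  -159.2] j6 -16.5 F [ 0.2 -0.  -0.1] w 0.0876
```

Emit:
apply_moves:
  commands:
    - {"dp": [-349, 265, 76], "yaw": 0.03, "grip": 0.7}
    - {"dp": [-349, 265, 76], "yaw": 0.03, "grip": 0.7}
    - {"dp": [-349, 265, 76], "yaw": 0.03, "grip": 0.7}
    - {"dp": [-349, 265, 76], "yaw": 0.03, "grip": 0.7}
    - {"dp": [-349, 265, 76], "yaw": 0.03, "grip": 0.7}
    - {"dp": [-349, 265, 76], "yaw": 0.03, "grip": 0.7}
    - {"dp": [-349, 265, 76], "yaw": 0.03, "grip": 0.7}
    - {"dp": [-349, 265, 76], "yaw": 0.03, "grip": 0.7}
    - {"dp": [-349, 265, 76], "yaw": 0.03, "grip": 0.7}
    - {"dp": [-349, 265, 76], "yaw": 0.03, "grip": 0.7}

```text
time_s: 1.6
tcp_pos: [0.4713, -0.2603, 0.1508]
eef_rot: [-180.0, 0.0, -161.0]
contact_force: [-0.2, -0.9, -0.2]
gripper_width: 0.0618
```

```bash
python3 - <<'E'
from h import *
s=get_state();c=capture("wrist");crop(c,"w1",0,0,560,420,1.4,.7)
t=capture("top");crop(t,"t1",370,210,120,110,6,.5)
go((.472,-.259,.06,-161),(.472,-.259,.004,-161))
for P in [(.472,-.259,.016),(.4845,-.3394,.016)]: print(proj(c,np.array(P),s)*1.4)
E
```

```text
(0.472, -0.259, 0.06, -161) dp [-1.3, 1.2, 90.8] yaw -0.001
(0.472, -0.259, 0.004, -161) dp [-1.3, 1.2, 146.8] yaw -0.001
t 1.7 tcp [ 0.4712 -0.2605  0.1508] rot [-180.    0. -161.] j6 -63.0 F [-0.9 -0.6 -0.3] w 0.0612
[392.40007118 280.56093458]
[279.68325309 260.93894671]
```

View pics/w1.png

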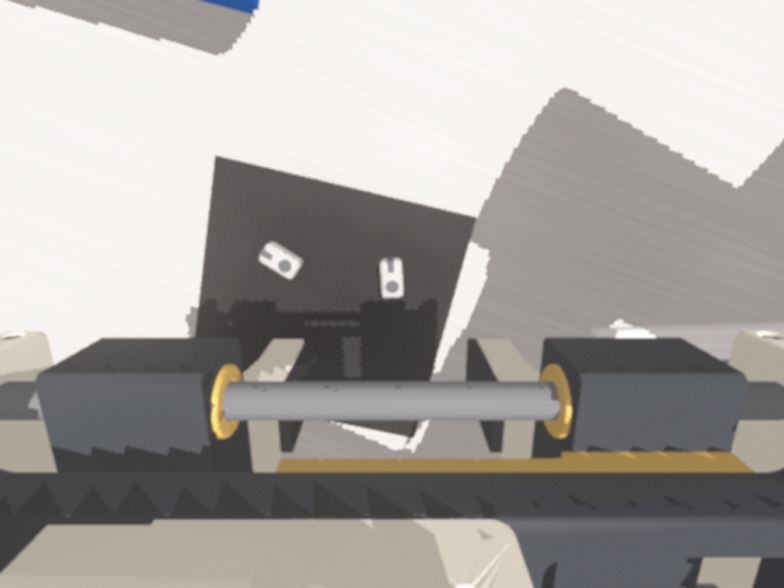

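View pics/t1.png

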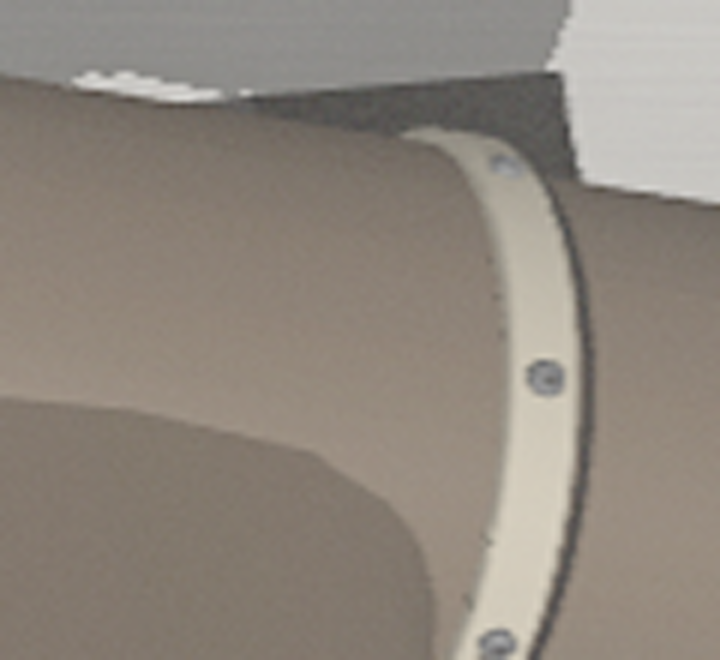

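Emit:
apply_moves:
  commands:
    - {"dp": [0, 1, 62], "yaw": 0, "grip": 0.55}
    - {"dp": [0, 1, 115], "yaw": 0, "grip": 0.55}
    - {"dp": [0, 1, 135], "yaw": 0, "grip": 0.55}
    - {"dp": [0, 1, 146], "yaw": 0, "grip": 0.55}
    - {"dp": [0, 1, 146], "yaw": 0, "grip": 0.55}
    - {"dp": [0, 1, 146], "yaw": 0, "grip": 0.0}
    - {"dp": [0, 1, 146], "yaw": 0, "grip": 0.0}
    - {"dp": [0, 1, 146], "yaw": 0, "grip": 0.0}
    - {"dp": [0, 1, 146], "yaw": 0, "grip": 0.0}
    - {"dp": [0, 1, 146], "yaw": 0, "grip": 0.0}
  newtons: 20

```text
time_s: 2.95
tcp_pos: [0.4717, -0.2585, 0.005]
eef_rot: [-180.0, 0.0, -160.9]
contact_force: [-0.9, 1.8, 4.9]
gripper_width: 0.016
```

```bash
python3 -c "
from h import *
go((.4717,-.2585,.16,-161),(.472,.002,.16,-160),(.472,.002,.055,-160))"
```

```text
(0.4717, -0.2585, 0.16, -161) dp [0.0, -0.0, -155.0] yaw 0.001
(0.472, 0.002, 0.16, -160) dp [-85.4, 246.1, -155.0] yaw -0.016
(0.472, 0.002, 0.055, -160) dp [-85.4, 246.1, -50.0] yaw -0.016
t 2.95 tcp [ 0.4717 -0.2585  0.005 ] rot [-180.     0.  -160.9] j6 -63.1 F [-0.9  1.8  4.9] w 0.016
```

Emit:
apply_moves:
  commands:
    - {"dp": [0, 0, -62], "yaw": 0, "grip": 0.0}
    - {"dp": [0, 0, -120], "yaw": 0, "grip": 0.0}
    - {"dp": [-20, 55, -145], "yaw": 0, "grip": 0.0}
    - {"dp": [-40, 112, -150], "yaw": 0, "grip": 0.0}
    - {"dp": [-60, 170, -150], "yaw": 0, "grip": 0.0}
    - {"dp": [-80, 225, -150], "yaw": 0, "grip": 0.0}
    - {"dp": [-85, 246, -145], "yaw": 0, "grip": 0.0}
    - {"dp": [-85, 246, -145], "yaw": 0, "grip": 0.0}

```text
time_s: 3.95
tcp_pos: [0.471, 0.0032, 0.1493]
eef_rot: [180.0, -0.0, -160.8]
contact_force: [-0.4, 0.5, -0.3]
gripper_width: 0.0161
```

```bash
python3 - <<'E'
from h import *
s=get_state();c=capture("wrist");crop(c,"w2",0,0,560,420,1.4)
go((.472,.002,.055,-160))
print(proj(c,np.array([.5113,.017,.015]),s)*1.4)
E
```

```text
(0.472, 0.002, 0.055, -160) dp [-0.7, -0.6, 94.4] yaw -0.014
t 4.0 tcp [0.4711 0.0023 0.1494] rot [ 180.    -0.  -160.8] j6 -95.1 F [ 0.  -0.6  0.2] w 0.0158
[390.56537202 334.85235599]
```

View pics/w2.png

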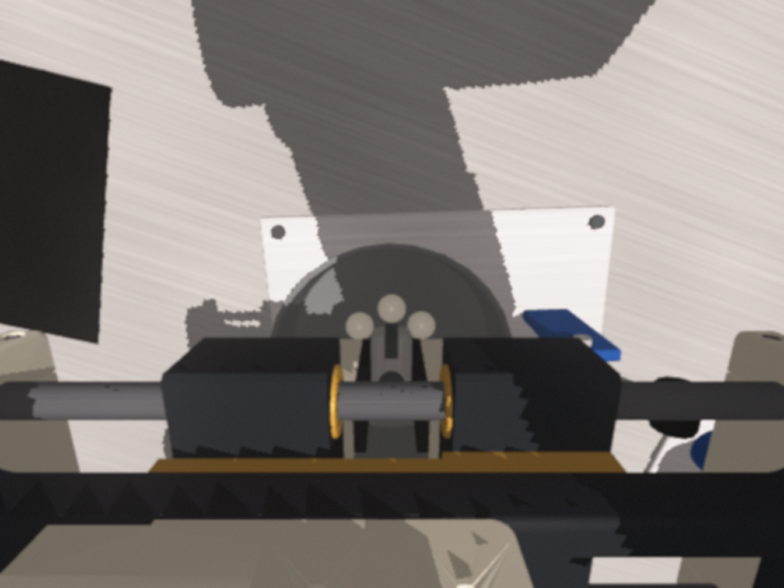

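Emit:
apply_moves:
  commands:
    - {"dp": [0, 0, 60], "yaw": 0, "grip": 0.0}
    - {"dp": [0, 0, 90], "yaw": 0, "grip": 0.0}
    - {"dp": [0, 0, 96], "yaw": 0, "grip": 0.0}
    - {"dp": [0, 0, 96], "yaw": 0, "grip": 0.0}
    - {"dp": [0, 0, 96], "yaw": 0, "grip": 0.4}
    - {"dp": [0, 0, 96], "yaw": 0, "grip": 0.4}
    - {"dp": [0, 0, 96], "yaw": 0, "grip": 0.4}
    - {"dp": [0, 0, 50], "yaw": 0, "grip": 0.4}
    - {"dp": [0, 0, 0], "yaw": 0, "grip": 0.4}
    - {"dp": [0, 0, -40], "yaw": 0, "grip": 0.4}

```text
time_s: 5.25
tcp_pos: [0.4716, 0.0019, 0.192]
eef_rot: [-180.0, 0.1, -160.9]
contact_force: [0.5, 0.6, -0.9]
gripper_width: 0.0348
```

```bash
python3 - <<'E'
from h import *
s=get_state();c=capture("scene");crop(c,"s3",185,100,200,150,4,.7)
go((.4845,-.3394,.15,-106))
E
```

```text
(0.4845, -0.3394, 0.15, -106) dp [102.3, -326.1, 47.0] yaw -0.957
t 5.3 tcp [0.4742 0.0022 0.197 ] rot [-179.9    0.5 -160.9] j6 -95.2 F [2.2 0.2 5.9] w 0.035
```

View pics/s3.png

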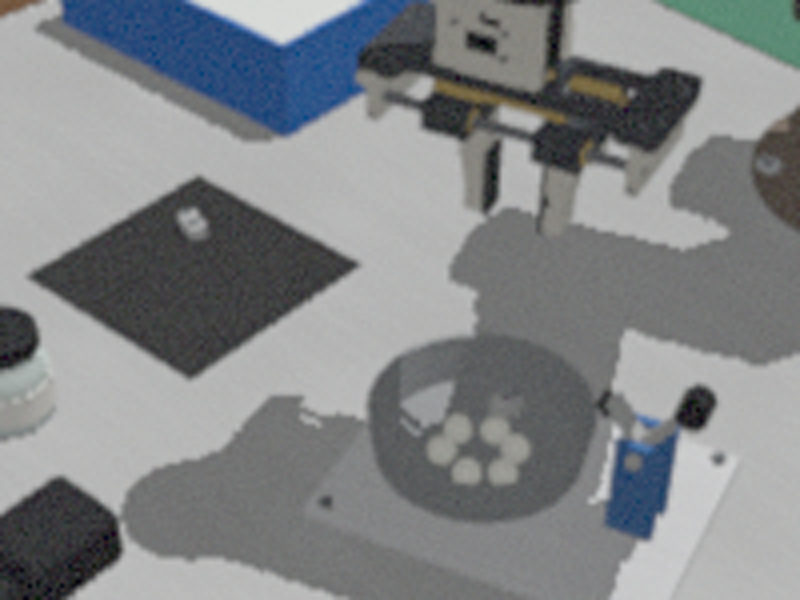

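Emit:
apply_moves:
  commands:
    - {"dp": [102, -326, 47], "yaw": -0.957, "grip": 0.6}
    - {"dp": [102, -326, 47], "yaw": -0.957, "grip": 0.6}
    - {"dp": [102, -326, 47], "yaw": -0.957, "grip": 0.6}
    - {"dp": [102, -326, 47], "yaw": -0.957, "grip": 0.6}
    - {"dp": [102, -326, 47], "yaw": -0.957, "grip": 0.6}
    - {"dp": [102, -326, 47], "yaw": -0.957, "grip": 0.6}
    - {"dp": [102, -326, 47], "yaw": -0.957, "grip": 0.6}
    - {"dp": [102, -326, 47], "yaw": -0.957, "grip": 0.6}
    - {"dp": [102, -326, 47], "yaw": -0.957, "grip": 0.6}

```text
time_s: 6.42
tcp_pos: [0.4816, -0.3388, 0.1428]
eef_rot: [-180.0, 0.0, -106.1]
contact_force: [-0.9, 0.0, -0.4]
gripper_width: 0.0525
```

```bash
python3 - <<'E'
from h import *
s=get_state();c=capture("wrist");crop(c,"w4",180,120,200,150,4,.8)
go((.4845,-.3394,.005,-106))
print(proj(c,np.array([[.4845,-.3394,.016],[.4801,-.3548,.016],[.4885,-.3253,.016]]),s))
E
```

```text
(0.4845, -0.3394, 0.005, -106) dp [0.1, -2.8, 138.0] yaw -0.001
t 6.47 tcp [ 0.4818 -0.3386  0.143 ] rot [-180.     0.  -106.1] j6 0.0 F [0.1 0.  1.2] w 0.0526
[[276.44199116 201.84350209]
 [276.35987361 185.81589594]
 [276.5426124  216.09526583]]
```

View pics/w4.png

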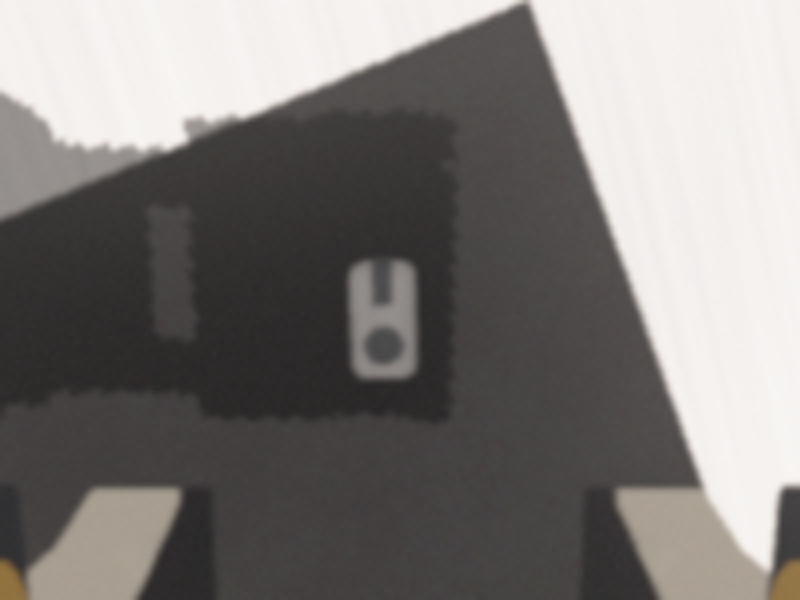

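Emit:
apply_moves:
  commands:
    - {"dp": [1, -3, 62], "yaw": 0, "grip": 0.55}
    - {"dp": [1, -3, 110], "yaw": 0, "grip": 0.55}
    - {"dp": [1, -3, 130], "yaw": 0, "grip": 0.55}
    - {"dp": [1, -3, 138], "yaw": 0, "grip": 0.55}
    - {"dp": [1, -3, 138], "yaw": 0, "grip": 0.55}
    - {"dp": [1, -3, 138], "yaw": 0, "grip": 0.0}
    - {"dp": [1, -3, 138], "yaw": 0, "grip": 0.0}
    - {"dp": [1, -3, 138], "yaw": 0, "grip": 0.0}
    - {"dp": [1, -3, 138], "yaw": 0, "grip": 0.0}
    - {"dp": [1, -3, 138], "yaw": 0, "grip": 0.0}
  newtons: 20

```text
time_s: 7.72
tcp_pos: [0.4842, -0.3416, 0.0049]
eef_rot: [-180.0, -0.0, -106.1]
contact_force: [-0.3, 1.1, 4.5]
gripper_width: 0.0153
```

```bash
python3 -c "
from h import *
go((.4845,-.3394,.16,-106),(.550,.032,.16,-160),(.550,.032,.055,-160))"
```

```text
(0.4845, -0.3394, 0.16, -106) dp [-2.2, 0.3, -155.1] yaw -0.002
(0.55, 0.032, 0.16, -160) dp [-377.2, 40.4, -155.1] yaw 0.941
(0.55, 0.032, 0.055, -160) dp [-377.2, 40.4, -50.1] yaw 0.941
t 7.72 tcp [ 0.4842 -0.3416  0.0049] rot [-180.    -0.  -106.1] j6 0.2 F [-0.3  1.1  4.5] w 0.0153
```

Emit:
apply_moves:
  commands:
    - {"dp": [0, 0, -62], "yaw": 0, "grip": 0.0}
    - {"dp": [-10, 0, -120], "yaw": 0.05, "grip": 0.0}
    - {"dp": [-60, 6, -150], "yaw": 0.2, "grip": 0.0}
    - {"dp": [-120, 12, -155], "yaw": 0.37, "grip": 0.0}
    - {"dp": [-180, 18, -155], "yaw": 0.55, "grip": 0.0}
    - {"dp": [-240, 25, -155], "yaw": 0.73, "grip": 0.0}
    - {"dp": [-300, 32, -155], "yaw": 0.91, "grip": 0.0}
    - {"dp": [-355, 39, -155], "yaw": 0.941, "grip": 0.0}
    - {"dp": [-377, 40, -155], "yaw": 0.941, "grip": 0.0}
    - {"dp": [-377, 40, -155], "yaw": 0.941, "grip": 0.0}

```text
time_s: 8.98
tcp_pos: [0.5504, 0.0338, 0.1593]
eef_rot: [180.0, -0.0, -159.8]
contact_force: [-0.6, 0.2, -0.8]
gripper_width: 0.0158
```

```bash
python3 -c "
from h import *
go((.550,.032,.055,-160))
c=capture('scene');crop(c,'s5',185,100,200,150,4,.7)"
```

```text
(0.55, 0.032, 0.055, -160) dp [1.1, -1.6, 104.3] yaw 0.003
t 8.97 tcp [0.5504 0.0338 0.1593] rot [ 180.    -0.  -159.8] j6 -93.7 F [-0.6  0.2 -0.8] w 0.0158
```

View pics/s5.png

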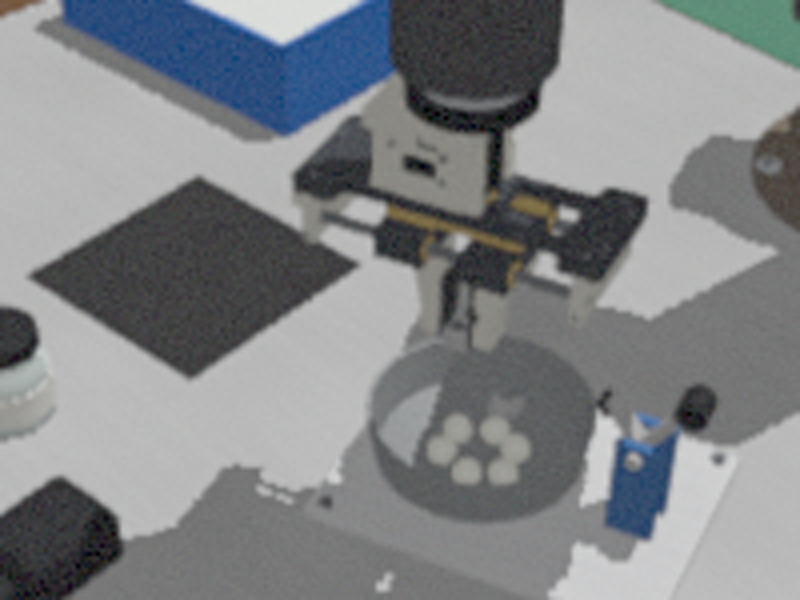

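Emit:
apply_moves:
  commands:
    - {"dp": [1, -1, 60], "yaw": 0, "grip": 0.0}
    - {"dp": [1, -1, 98], "yaw": 0, "grip": 0.0}
    - {"dp": [1, -1, 105], "yaw": 0, "grip": 0.0}
    - {"dp": [1, -1, 105], "yaw": 0, "grip": 0.0}
    - {"dp": [1, -1, 105], "yaw": 0, "grip": 0.4}
    - {"dp": [1, -1, 105], "yaw": 0, "grip": 0.4}
    - {"dp": [1, -1, 105], "yaw": 0, "grip": 0.4}
    - {"dp": [1, -1, 55], "yaw": 0, "grip": 0.4}
    - {"dp": [1, -1, 0], "yaw": 0, "grip": 0.4}
    - {"dp": [1, -1, -60], "yaw": 0, "grip": 0.4}
    - {"dp": [1, -1, -80], "yaw": 0, "grip": 0.4}

```text
time_s: 10.4
tcp_pos: [0.5512, 0.0309, 0.2445]
eef_rot: [-180.0, 0.4, -160.0]
contact_force: [0.6, -0.3, -1.1]
gripper_width: 0.0349
```

```bash
python3 -c "
from h import *
go()
c=capture('scene');crop(c,'s6',185,100,200,150,4,.7)"
```

```text
t 10.4 tcp [0.5512 0.0309 0.2445] rot [-180.     0.4 -160. ] j6 -93.6 F [ 0.6 -0.3 -1.1] w 0.0349
```

View pics/s6.png

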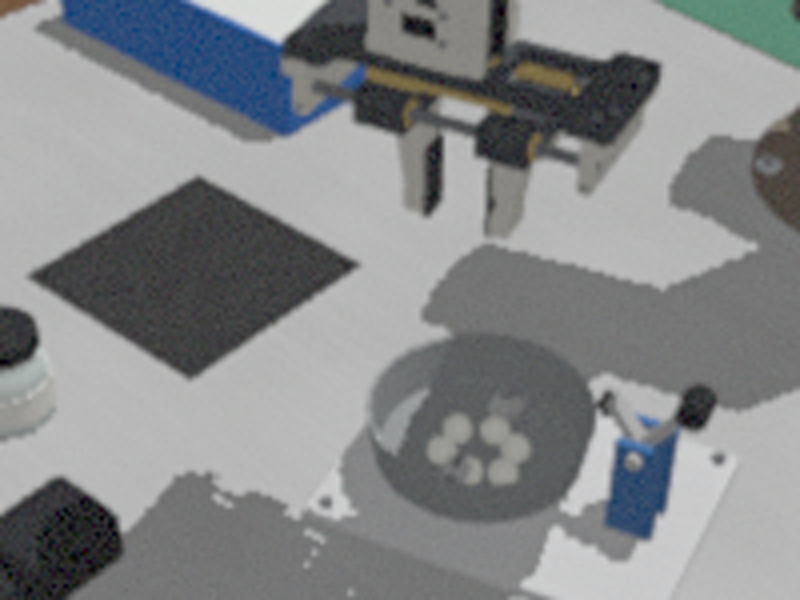

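```bash
python3 -c "
from h import *
go((.460,.1502,.19,-69))"
```

```text
(0.46, 0.1502, 0.19, -69) dp [45.2, 143.4, 55.5] yaw -1.588
t 10.45 tcp [0.5516 0.0309 0.2455] rot [-180.     0.5 -160. ] j6 -93.6 F [1.4 1.2 2.2] w 0.0352
```

Emit:
apply_moves:
  commands:
    - {"dp": [45, 143, 55], "yaw": -1.588, "grip": 0.6}
    - {"dp": [45, 143, 55], "yaw": -1.588, "grip": 0.6}
    - {"dp": [45, 143, 55], "yaw": -1.588, "grip": 0.6}
    - {"dp": [45, 143, 55], "yaw": -1.588, "grip": 0.6}
    - {"dp": [45, 143, 55], "yaw": -1.588, "grip": 0.6}
    - {"dp": [45, 143, 55], "yaw": -1.588, "grip": 0.6}
    - {"dp": [45, 143, 55], "yaw": -1.588, "grip": 0.6}
    - {"dp": [45, 143, 55], "yaw": -1.588, "grip": 0.6}
    - {"dp": [45, 143, 55], "yaw": -1.588, "grip": 0.6}
    - {"dp": [45, 143, 55], "yaw": -1.588, "grip": 0.6}
    - {"dp": [45, 143, 55], "yaw": -1.588, "grip": 0.6}

```text
time_s: 11.82
tcp_pos: [0.4583, 0.1495, 0.1845]
eef_rot: [180.0, 0.0, -69.1]
contact_force: [-0.0, -0.4, 0.3]
gripper_width: 0.0526
```

```bash
python3 -c "
from h import *
s=get_state();go((.460,.1502,.1065,-69))
c=capture('wrist');crop(c,'w7',0,0,560,420,1.4)
print(1.4*proj(c,np.array([[.46,.1502,.1206],[.5113,.017,.015]]),s))"
```

```text
(0.46, 0.1502, 0.1065, -69) dp [-0.0, -1.8, 78.0] yaw -0.003
t 11.82 tcp [0.4583 0.1495 0.1845] rot [180.    0.  -69.1] j6 -20.7 F [-0.  -0.4  0.3] w 0.0526
[[387.90977528 311.21308054]
 [387.97883673  71.66922657]]
```

View pics/w7.png

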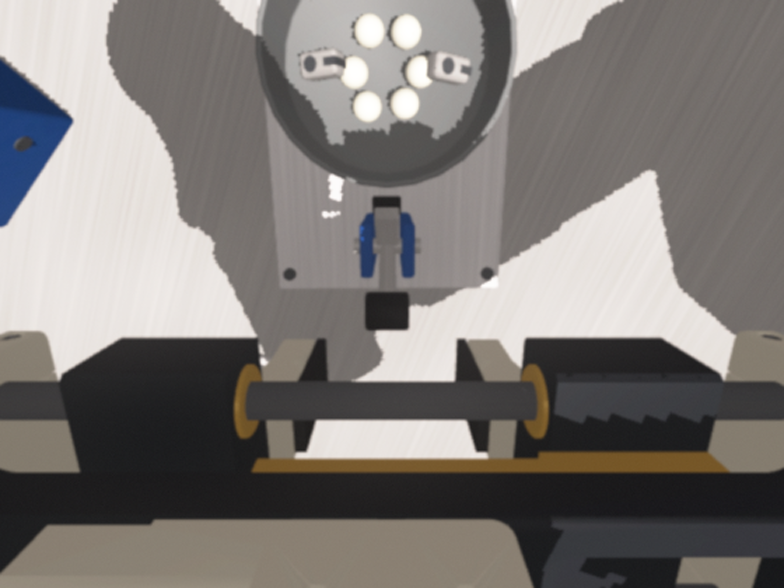

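Emit:
apply_moves:
  commands:
    - {"dp": [0, -2, 40], "yaw": 0, "grip": 0.5}
    - {"dp": [0, -2, 70], "yaw": 0, "grip": 0.5}
    - {"dp": [0, -2, 78], "yaw": 0, "grip": 0.5}
    - {"dp": [0, -2, 78], "yaw": 0, "grip": 0.5}
    - {"dp": [0, -2, 78], "yaw": 0, "grip": 0.0}
    - {"dp": [0, -2, 78], "yaw": 0, "grip": 0.0}
    - {"dp": [0, -2, 78], "yaw": 0, "grip": 0.0}
    - {"dp": [0, -2, 78], "yaw": 0, "grip": 0.0}
  newtons: 15

```text
time_s: 12.88
tcp_pos: [0.4606, 0.1506, 0.1073]
eef_rot: [-179.9, 0.0, -69.0]
contact_force: [-3.5, 0.3, 7.2]
gripper_width: 0.0241
```

Emit:
apply_moves:
  commands:
    - {"dp": [6, 0, -3.5], "yaw": 0, "grip": 0.0}
    - {"dp": [12, 0, -6.3], "yaw": 0, "grip": 0.0}
    - {"dp": [19, 0, -8.2], "yaw": 0, "grip": 0.0}
    - {"dp": [25, 0, -9.2], "yaw": 0, "grip": 0.0}
    - {"dp": [31, 0, -9.4], "yaw": 0, "grip": 0.0}
    - {"dp": [37, 0, -8.9], "yaw": 0, "grip": 0.0}
    - {"dp": [43, 0, -8], "yaw": 0, "grip": 0.0}
    - {"dp": [48, 0, -6.3], "yaw": 0, "grip": 0.0}
    - {"dp": [50, 0, -5.5], "yaw": 0, "grip": 0.0}
    - {"dp": [50, 0, -5.5], "yaw": 0, "grip": 0.0}

```text
time_s: 14.12
tcp_pos: [0.4787, 0.1035, 0.1125]
eef_rot: [-180.0, -0.0, -69.0]
contact_force: [-0.9, -0.1, 4.4]
gripper_width: 0.0241
```

Emit:
apply_moves:
  commands:
    - {"dp": [1, 0, 0], "yaw": 0, "grip": 0.0}
    - {"dp": [1, 0, 0], "yaw": 0, "grip": 0.5}
    - {"dp": [1, 0, 0], "yaw": 0, "grip": 0.5}
    - {"dp": [1, 0, 0], "yaw": 0, "grip": 0.5}
    - {"dp": [1, 0, -50], "yaw": 0, "grip": 0.5}
    - {"dp": [1, 0, -100], "yaw": 0, "grip": 0.5}
    - {"dp": [1, 0, -110], "yaw": 0, "grip": 0.5}

```text
time_s: 15.0
tcp_pos: [0.4802, 0.1034, 0.2255]
eef_rot: [-179.7, 0.0, -69.0]
contact_force: [0.2, -0.1, -1.0]
gripper_width: 0.0438
```

```bash
python3 -c "
from h import *
s=get_state();go((.5204,.303,.19,-69),(.5204,.303,.19,-34),(.5204,.303,.19,-120))
b=np.array([.5113,.017]);y=np.array([-.358,.934])
k=np.array([[*(b+y*.0952),.1269],[*(b+y*.1428),.1206]])
c=capture('wrist');crop(c,'w8',0,0,560,420,1.4);print(1.4*proj(c,k,s))
c=capture('scene');crop(c,'s8',255,175,125,125,5);print(5*(proj(c,k)-[255,175]))"
```

```text
(0.5204, 0.303, 0.19, -69) dp [-172.0, -109.1, 35.5] yaw -0.0
(0.5204, 0.303, 0.19, -34) dp [-172.0, -109.1, 35.5] yaw -0.611
(0.5204, 0.303, 0.19, -120) dp [-172.0, -109.1, 35.5] yaw 0.89
t 15.0 tcp [0.4802 0.1034 0.2255] rot [-179.7    0.   -69. ] j6 -14.2 F [ 0.2 -0.1 -1. ] w 0.0438
[[394.90066017 298.97117352]
 [394.63533523 362.86963656]]
[[430.58907387  92.87969328]
 [519.92054562 130.74366836]]
```

View pics/w8.png

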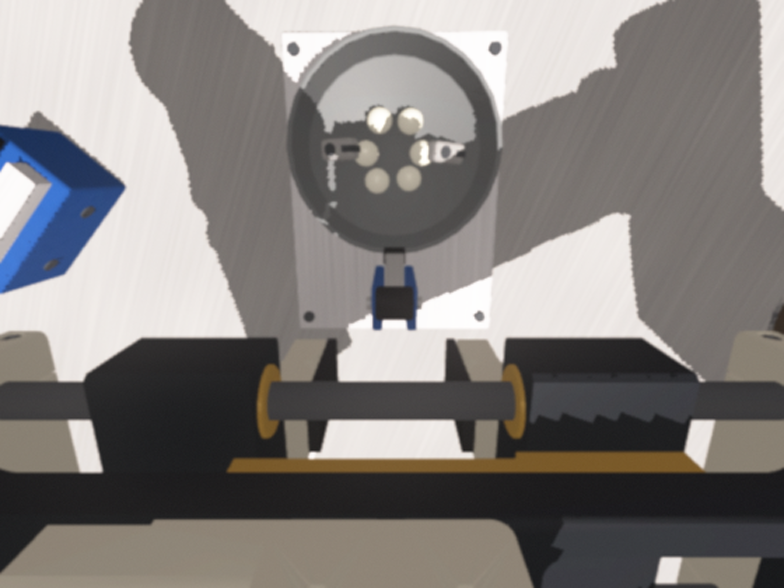

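View pics/s8.png

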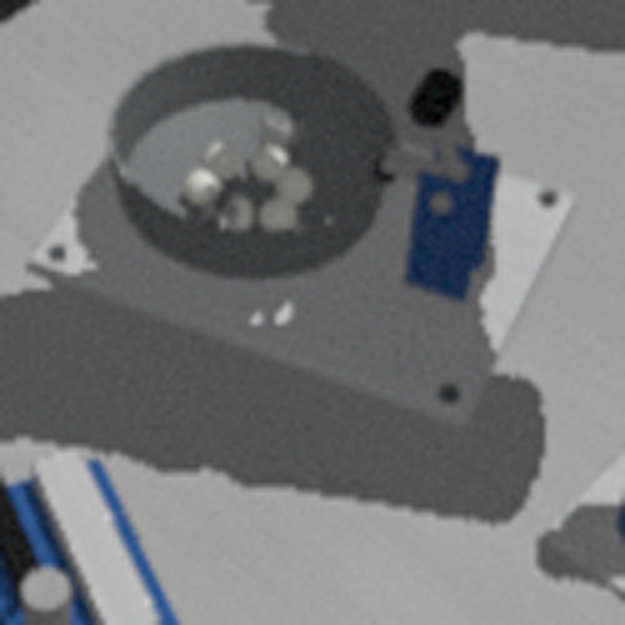

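Emit:
apply_moves:
  commands:
    - {"dp": [0, 0, 50], "yaw": 0, "grip": 0.5}
    - {"dp": [0, 0, 100], "yaw": 0, "grip": 0.5}
    - {"dp": [0, 0, 113], "yaw": 0, "grip": 0.5}
    - {"dp": [0, 0, 113], "yaw": 0, "grip": 0.0}
    - {"dp": [0, 0, 113], "yaw": 0, "grip": 0.0}
    - {"dp": [0, 0, 113], "yaw": 0, "grip": 0.0}
    - {"dp": [3, 0, 114], "yaw": 0, "grip": 0.0}
    - {"dp": [6, 0, 116], "yaw": 0, "grip": 0.0}
    - {"dp": [8, 0, 117], "yaw": 0, "grip": 0.0}
    - {"dp": [8, 0, 117], "yaw": 0, "grip": 0.0}
  newtons: 20

```text
time_s: 16.35
tcp_pos: [0.4813, 0.0972, 0.1073]
eef_rot: [-179.8, 0.2, -69.0]
contact_force: [-14.6, 11.3, 18.3]
gripper_width: 0.024
```

Emit:
apply_moves:
  commands:
    - {"dp": [0, 0, -1], "yaw": 0, "grip": 0.0}
    - {"dp": [-1, 0, -2], "yaw": 0, "grip": 0.5}
    - {"dp": [-1, 0, -2], "yaw": 0, "grip": 0.5}
    - {"dp": [-1, 0, -2], "yaw": 0, "grip": 0.5}
    - {"dp": [-1, 0, -50], "yaw": 0, "grip": 0.5}
    - {"dp": [-1, 0, -100], "yaw": 0, "grip": 0.5}
    - {"dp": [-1, 0, -110], "yaw": 0, "grip": 0.5}

```text
time_s: 17.23
tcp_pos: [0.4829, 0.0967, 0.2185]
eef_rot: [-179.7, 0.0, -69.0]
contact_force: [0.1, -0.1, -0.7]
gripper_width: 0.044
```

```bash
python3 -c "
from h import *
s=get_state();go((.5204,.303,.19,-34),(.5204,.303,.19,-69))
b=np.array([.5113,.017]);y=np.array([-.358,.934])
k=np.array([[*(b+y*.0952),.1269],[*(b+y*.1428),.1206]])
c=capture('wrist');crop(c,'w9',0,0,560,420,1.4);print(1.4*proj(c,k,s))
c=capture('scene');crop(c,'s9',255,175,125,125,5);print(5*(proj(c,k)-[255,175]))"
```

```text
(0.5204, 0.303, 0.19, -34) dp [-179.2, -108.9, 28.5] yaw -0.611
(0.5204, 0.303, 0.19, -69) dp [-179.2, -108.9, 28.5] yaw -0.0
t 17.23 tcp [0.4829 0.0967 0.2185] rot [-179.7    0.   -69. ] j6 -13.3 F [ 0.1 -0.1 -0.7] w 0.044
[[395.08297275 313.22066517]
 [394.82182781 377.23268471]]
[[430.58907387  92.87969328]
 [519.92054562 130.74366836]]
```

View pics/w9.png

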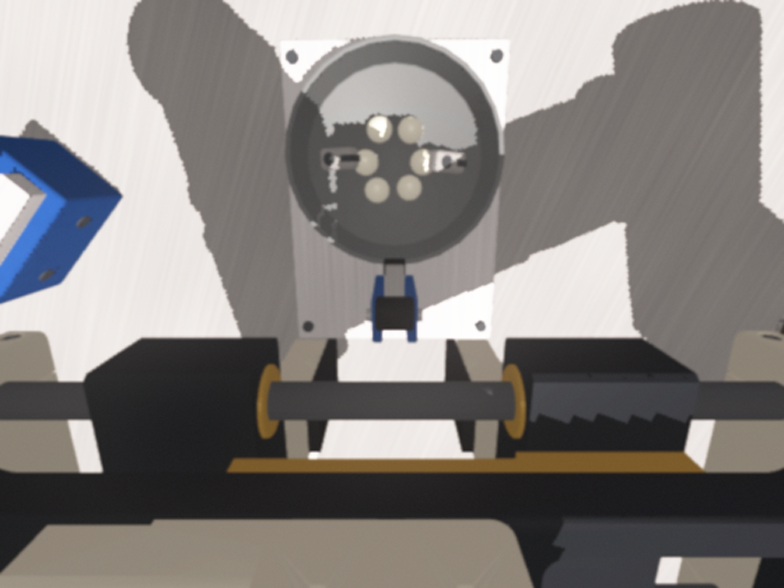

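View pics/s9.png

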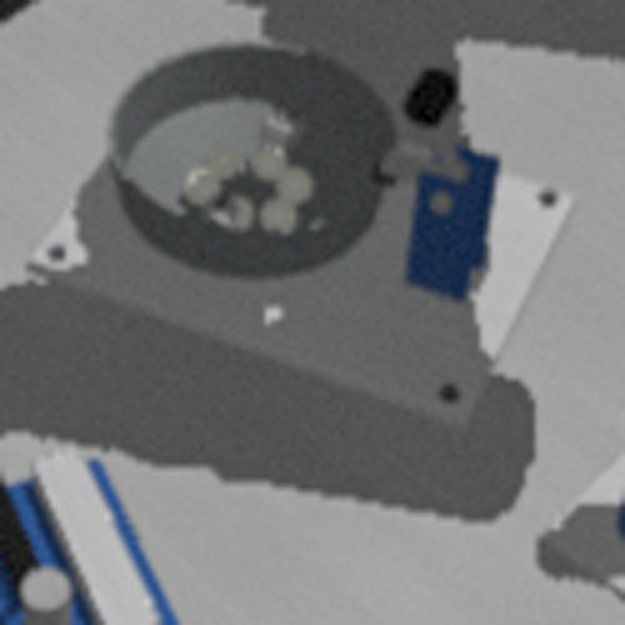

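Emit:
apply_moves:
  commands:
    - {"dp": [-60, -36, 5], "yaw": 0, "grip": 0.6}
    - {"dp": [-110, -70, 5], "yaw": 0, "grip": 0.6}
    - {"dp": [-160, -100, 5], "yaw": 0, "grip": 0.6}
    - {"dp": [-179, -109, 5], "yaw": 0, "grip": 0.6}
    - {"dp": [-179, -109, 5], "yaw": 0, "grip": 0.6}
    - {"dp": [-179, -109, 5], "yaw": 0, "grip": 0.6}

```text
time_s: 18.08
tcp_pos: [0.5182, 0.3011, 0.209]
eef_rot: [179.9, -0.0, -69.1]
contact_force: [0.5, 0.0, 0.5]
gripper_width: 0.0525
```

```bash
python3 -c "
from h import *
s=get_state();go((.5204,.303,.092,-69))
k=np.array([[.5204,.303,.137],[.5204,.303,.079],[.5204,.303,.006]])
k2=np.array([.5204,.303,.006])+np.array([[.04,-.04,0],[.04,.04,0],[-.04,.04,0],[-.04,-.04,0]])
c=capture('wrist');crop(c,'w10',0,0,560,420,1.4);print(1.4*proj(c,k,s));print(1.4*proj(c,k2,s))
c=capture('scene');crop(c,'s10',350,225,70,85,7);print(7*(proj(c,k)-[350,225]));print(7*(proj(c,k2)-[350,225]))"
```

```text
(0.5204, 0.303, 0.092, -69) dp [-1.0, -2.7, 117.0] yaw -0.001
t 18.07 tcp [0.5182 0.3011 0.209 ] rot [179.9  -0.  -69.1] j6 -27.9 F [0.5 0.  0.5] w 0.0525
[[386.19384676 308.47683928]
 [386.96628844 283.06839395]
 [387.60542313 262.04490539]]
[[360.14551027 201.88051678]
 [329.70584884 287.42270539]
 [413.02909618 317.74791335]
 [447.511166   235.78778728]]
[[325.501611   123.27374518]
 [291.40982206 243.79150938]
 [252.35999422 381.8364196 ]]
[[ 86.15900466 375.9351467 ]
 [276.54315184 520.75240807]
 [419.15405616 387.75875063]
 [230.09419938 253.93439172]]
```

View pics/w10.png

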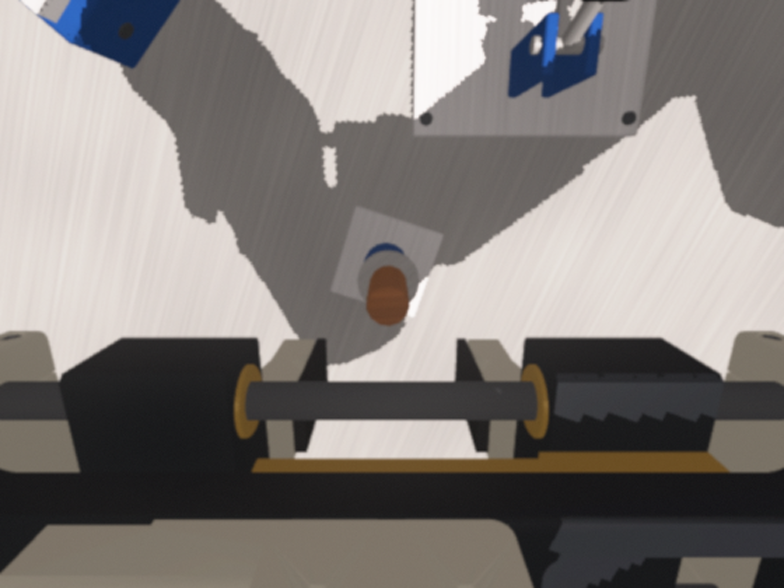

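View pics/s10.png

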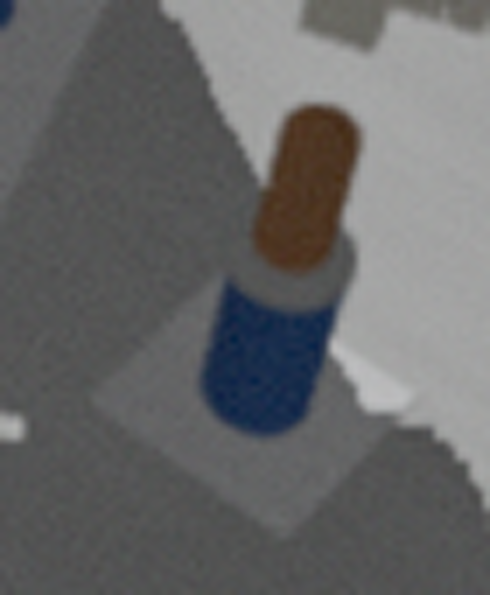

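Emit:
apply_moves:
  commands:
    - {"dp": [0, -1.5, 40], "yaw": 0, "grip": 0.6}
    - {"dp": [0, -1.5, 80], "yaw": 0, "grip": 0.6}
    - {"dp": [0, -1.5, 108], "yaw": 0, "grip": 0.6}
    - {"dp": [0, -1.5, 117], "yaw": 0, "grip": 0.6}
    - {"dp": [0, -1.5, 117], "yaw": 0, "grip": 0.6}
    - {"dp": [0, -1.5, 117], "yaw": 0, "grip": 0.1}
    - {"dp": [0, -1.5, 117], "yaw": 0, "grip": 0.1}
    - {"dp": [0, -1.5, 117], "yaw": 0, "grip": 0.1}
    - {"dp": [0, -1.5, 117], "yaw": 0, "grip": 0.1}
  newtons: 40

```text
time_s: 19.3
tcp_pos: [0.5203, 0.303, 0.0937]
eef_rot: [-180.0, 0.0, -69.0]
contact_force: [-1.5, -0.2, 4.1]
gripper_width: 0.0252
```

```bash
python3 -c "
from h import *
go((.5203,.303,.185,-69),(.565,.15,.185,-69),(.5113,.017,.185,-69))"
```

```text
(0.5203, 0.303, 0.185, -69) dp [-0.0, 0.0, -91.3] yaw -0.0
(0.565, 0.15, 0.185, -69) dp [158.9, 13.1, -91.3] yaw -0.0
(0.5113, 0.017, 0.185, -69) dp [263.8, 110.8, -91.3] yaw -0.0
t 19.3 tcp [0.5203 0.303  0.0937] rot [-180.    0.  -69.] j6 -27.8 F [-1.5 -0.2  4.1] w 0.0252
```

Emit:
apply_moves:
  commands:
    - {"dp": [0, 0, -30], "yaw": 0, "grip": 0.1}
    - {"dp": [0, 0, -60], "yaw": 0, "grip": 0.1}
    - {"dp": [0, 0, -91], "yaw": 0, "grip": 0.1}
    - {"dp": [0, 0, -91], "yaw": 0, "grip": 0.1}

```text
time_s: 19.8
tcp_pos: [0.5213, 0.3038, 0.1866]
eef_rot: [-179.8, 0.1, -69.0]
contact_force: [-0.5, 0.5, -1.2]
gripper_width: 0.0254
```

Emit:
apply_moves:
  commands:
    - {"dp": [25, 2, 0], "yaw": 0, "grip": 0.1}
    - {"dp": [60, 5, 0], "yaw": 0, "grip": 0.1}
    - {"dp": [95, 8, 0], "yaw": 0, "grip": 0.1}
    - {"dp": [130, 10, 0], "yaw": 0, "grip": 0.1}
    - {"dp": [160, 14, 0], "yaw": 0, "grip": 0.1}
    - {"dp": [185, 37, 0], "yaw": 0, "grip": 0.1}
    - {"dp": [210, 62, 0], "yaw": 0, "grip": 0.1}
    - {"dp": [237, 87, 0], "yaw": 0, "grip": 0.1}
    - {"dp": [257, 105, 0], "yaw": 0, "grip": 0.1}
    - {"dp": [264, 111, 0], "yaw": 0, "grip": 0.1}
    - {"dp": [264, 111, 0], "yaw": 0, "grip": 0.1}

```text
time_s: 21.18
tcp_pos: [0.5108, 0.0163, 0.1836]
eef_rot: [180.0, 0.0, -69.1]
contact_force: [-0.3, 0.3, -1.3]
gripper_width: 0.0252
```

```bash
python3 -c "
from h import *
s=get_state();go((.5113,.017,.105,-69))
x,y,z=s['tcp_pos'];z-=.0817
k=np.array([[x,y,z],[x,y,z+.009],[x,y,z+.062],[x,y,z+.125]])
c=capture('scene');crop(c,'s11',265,130,120,110,6,.8);print(6*(proj(c,k)-[265,130]))
c=capture('wrist');crop(c,'w11',0,0,560,420,1.4,.7);print(1.4*proj(c,k,s))"
```

```text
(0.5113, 0.017, 0.105, -69) dp [-0.4, -0.7, 78.6] yaw -0.001
t 21.18 tcp [0.5108 0.0163 0.1836] rot [180.    0.  -69.1] j6 -2.9 F [-0.3  0.3 -1.3] w 0.0252
[[245.05171859 359.4854263 ]
 [245.92234784 343.68083705]
 [251.25709303 246.83886149]
 [258.09967803 122.62497187]]
[[391.03001402 301.71579274]
 [391.03363364 306.33302052]
 [391.06159464 342.000399  ]
 [391.12320799 420.59513485]]
```

View pics/s11.png

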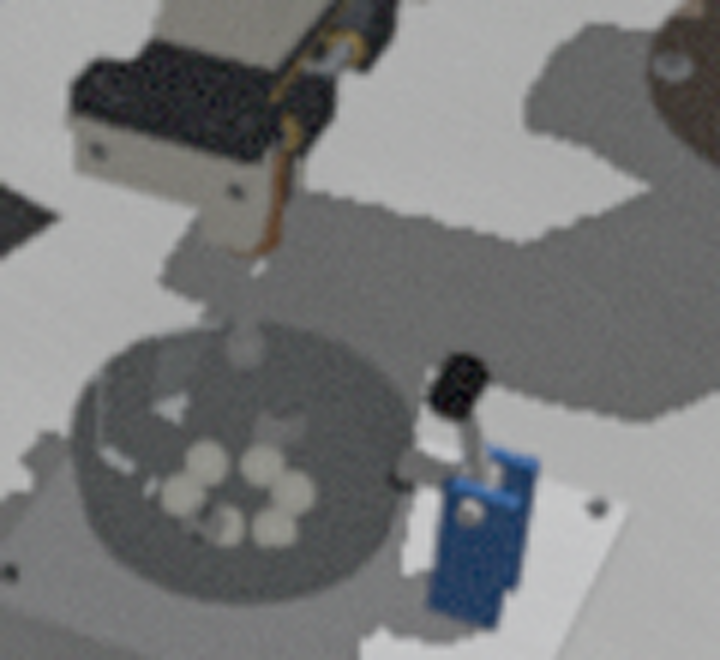

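View pics/w11.png

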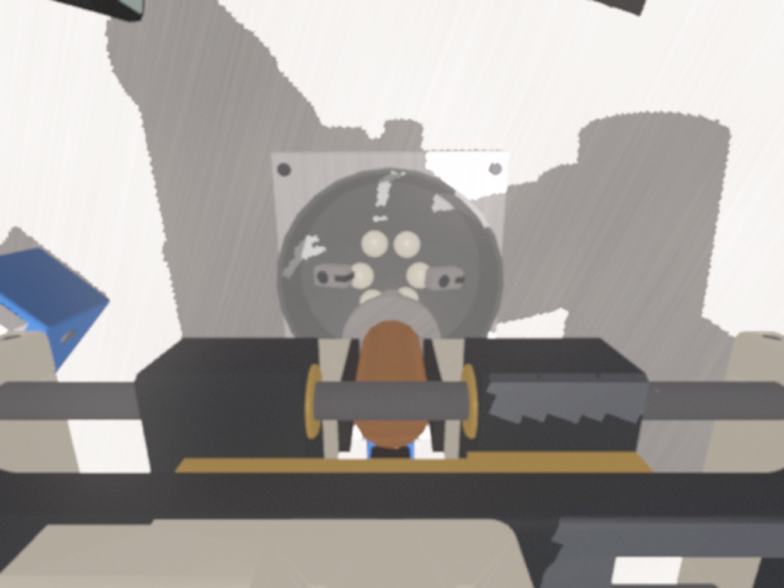

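Emit:
apply_moves:
  commands:
    - {"dp": [-0.4, -0.7, 30], "yaw": 0, "grip": 0.1}
    - {"dp": [-0.4, -0.7, 58], "yaw": 0, "grip": 0.1}
    - {"dp": [-0.4, -0.7, 75], "yaw": 0, "grip": 0.1}
    - {"dp": [-0.4, -0.7, 82], "yaw": 0, "grip": 0.1}
    - {"dp": [-0.4, -0.7, 82], "yaw": 0, "grip": 0.1}
    - {"dp": [-0.4, -0.7, 82], "yaw": 0, "grip": 0.1}

```text
time_s: 22.02
tcp_pos: [0.5122, 0.0176, 0.1028]
eef_rot: [-179.9, -0.0, -69.0]
contact_force: [0.8, 0.2, -1.5]
gripper_width: 0.0257
```

```bash
python3 -c "
from h import *
go((.5113,.017,.1015,-69))
for r0,r1,a0,a1 in[(4,25,-90,60),(25,25,75,240),(25,25,255,420)]:
  print([[round(-r*np.sin(np.radians(a)),1),round(-r*np.cos(np.radians(a)),1)] for r,a in zip(np.linspace(r0,r1,12),np.linspace(a0,a1,12))])"
```

```text
(0.5113, 0.017, 0.1015, -69) dp [0.2, 1.0, 1.3] yaw -0.0
t 22.02 tcp [0.5122 0.0176 0.1028] rot [-179.9   -0.   -69. ] j6 -3.0 F [ 0.8  0.2 -1.5] w 0.0257
[[np.float64(4.0), np.float64(-0.0)], [np.float64(5.7), np.float64(-1.4)], [np.float64(6.9), np.float64(-3.6)], [np.float64(7.4), np.float64(-6.4)], [np.float64(6.7), np.float64(-9.5)], [np.float64(5.0), np.float64(-12.6)], [np.float64(2.2), np.float64(-15.3)], [np.float64(-1.7), np.float64(-17.3)], [np.float64(-6.3), np.float64(-18.2)], [np.float64(-11.5), np.float64(-17.8)], [np.float64(-16.7), np.float64(-15.9)], [np.float64(-21.7), np.float64(-12.5)]]
[[np.float64(-24.1), np.float64(-6.5)], [np.float64(-25.0), np.float64(-0.0)], [np.float64(-24.1), np.float64(6.5)], [np.float64(-21.7), np.float64(12.5)], [np.float64(-17.7), np.float64(17.7)], [np.float64(-12.5), np.float64(21.7)], [np.float64(-6.5), np.float64(24.1)], [np.float64(-0.0), np.float64(25.0)], [np.float64(6.5), np.float64(24.1)], [np.float64(12.5), np.float64(21.7)], [np.float64(17.7), np.float64(17.7)], [np.float64(21.7), np.float64(12.5)]]
[[np.float64(24.1), np.float64(6.5)], [np.float64(25.0), np.float64(0.0)], [np.float64(24.1), np.float64(-6.5)], [np.float64(21.7), np.float64(-12.5)], [np.float64(17.7), np.float64(-17.7)], [np.float64(12.5), np.float64(-21.7)], [np.float64(6.5), np.float64(-24.1)], [np.float64(0.0), np.float64(-25.0)], [np.float64(-6.5), np.float64(-24.1)], [np.float64(-12.5), np.float64(-21.7)], [np.float64(-17.7), np.float64(-17.7)], [np.float64(-21.7), np.float64(-12.5)]]
```

Emit:
apply_moves:
  commands:
    - {"dp": [4, 0, 0], "yaw": 0, "grip": 0.1}
    - {"dp": [5.7, -1.4, 0], "yaw": 0, "grip": 0.1}
    - {"dp": [6.9, -3.6, 0], "yaw": 0, "grip": 0.1}
    - {"dp": [7.4, -6.4, 0], "yaw": 0, "grip": 0.1}
    - {"dp": [6.7, -9.5, 0], "yaw": 0, "grip": 0.1}
    - {"dp": [5, -12.6, 0], "yaw": 0, "grip": 0.1}
    - {"dp": [2.2, -15.3, 0], "yaw": 0, "grip": 0.1}
    - {"dp": [-1.7, -17.3, 0], "yaw": 0, "grip": 0.1}
    - {"dp": [-6.3, -18.2, 0], "yaw": 0, "grip": 0.1}
    - {"dp": [-11.5, -17.8, 0], "yaw": 0, "grip": 0.1}
    - {"dp": [-16.7, -15.9, 0], "yaw": 0, "grip": 0.1}
    - {"dp": [-21.7, -12.5, 0], "yaw": 0, "grip": 0.1}

```text
time_s: 23.52
tcp_pos: [0.5148, 0.0411, 0.1021]
eef_rot: [179.9, -0.1, -69.0]
contact_force: [1.8, -7.2, 2.4]
gripper_width: 0.0254
```

```bash
python3 -c "
from h import *
s=get_state();go()
c=capture('scene');crop(c,'s12',265,130,120,110,6,.8)
c=capture('wrist');crop(c,'w12',0,0,560,420,1.4,.7)"
```

```text
t 23.52 tcp [0.5148 0.0411 0.1021] rot [ 1.799e+02 -1.000e-01 -6.900e+01] j6 -5.5 F [ 1.8 -7.2  2.4] w 0.0254
```

View pics/s12.png

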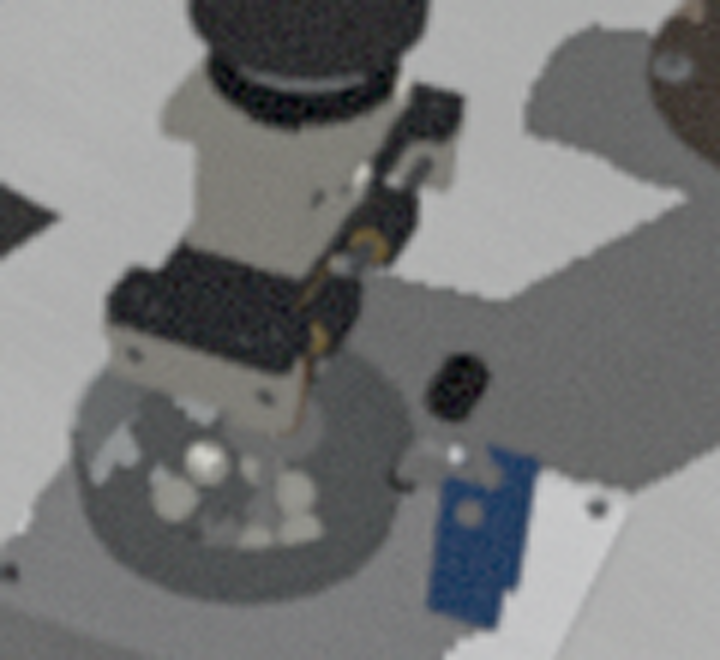

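View pics/w12.png

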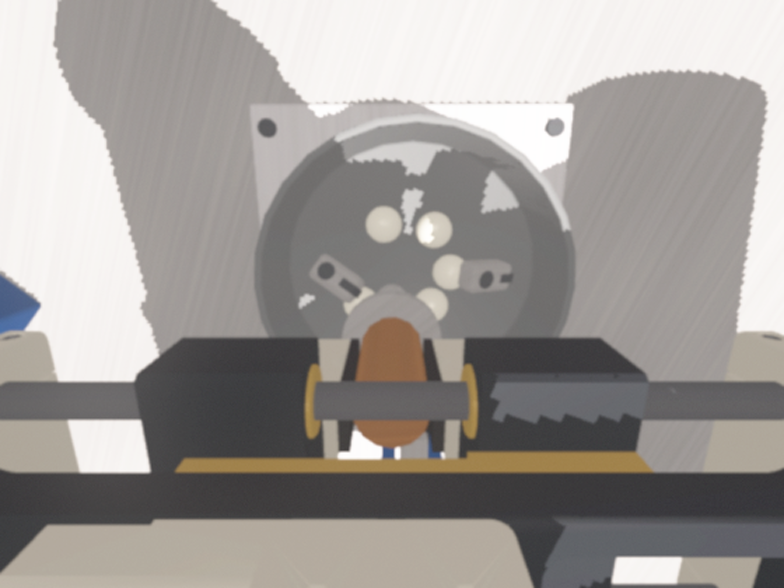

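Emit:
apply_moves:
  commands:
    - {"dp": [-2.4, 6, 0], "yaw": 0, "grip": 0.1}
    - {"dp": [-3.3, 12.5, 0], "yaw": 0, "grip": 0.1}
    - {"dp": [-2.4, 19, 0], "yaw": 0, "grip": 0.1}
    - {"dp": [0, 25, 0], "yaw": 0, "grip": 0.1}
    - {"dp": [4, 30.2, 0], "yaw": 0, "grip": 0.1}
    - {"dp": [9.2, 34.2, 0], "yaw": 0, "grip": 0.1}
    - {"dp": [15.2, 36.6, 0], "yaw": 0, "grip": 0.1}
    - {"dp": [21.7, 37.5, 0], "yaw": 0, "grip": 0.1}
    - {"dp": [28.2, 36.6, 0], "yaw": 0, "grip": 0.1}
    - {"dp": [34.2, 34.2, 0], "yaw": 0, "grip": 0.1}
    - {"dp": [39.4, 30.2, 0], "yaw": 0, "grip": 0.1}
    - {"dp": [43.4, 25, 0], "yaw": 0, "grip": 0.1}

```text
time_s: 25.12
tcp_pos: [0.5085, -0.007, 0.1023]
eef_rot: [-179.9, 0.0, -69.0]
contact_force: [1.6, 2.9, -1.7]
gripper_width: 0.0257
```

Emit:
apply_moves:
  commands:
    - {"dp": [2.4, -6, 0], "yaw": 0, "grip": 0.1}
    - {"dp": [3.3, -12.5, 0], "yaw": 0, "grip": 0.1}
    - {"dp": [2.4, -19, 0], "yaw": 0, "grip": 0.1}
    - {"dp": [0, -25, 0], "yaw": 0, "grip": 0.1}
    - {"dp": [-4, -30.2, 0], "yaw": 0, "grip": 0.1}
    - {"dp": [-9.2, -34.2, 0], "yaw": 0, "grip": 0.1}
    - {"dp": [-15.2, -36.6, 0], "yaw": 0, "grip": 0.1}
    - {"dp": [-21.7, -37.5, 0], "yaw": 0, "grip": 0.1}
    - {"dp": [-28.2, -36.6, 0], "yaw": 0, "grip": 0.1}
    - {"dp": [-34.2, -34.2, 0], "yaw": 0, "grip": 0.1}
    - {"dp": [-39.4, -30.2, 0], "yaw": 0, "grip": 0.1}
    - {"dp": [-43.4, -25, 0], "yaw": 0, "grip": 0.1}

```text
time_s: 26.62
tcp_pos: [0.5159, 0.0415, 0.1028]
eef_rot: [-179.9, -0.1, -69.0]
contact_force: [4.2, -5.8, 2.7]
gripper_width: 0.0256
```

```bash
python3 -c "
from h import *
s=get_state();go((.5152,.0417,.1015,-69))
c=capture('scene');crop(c,'s13',265,130,120,110,6,.8)
c=capture('wrist');crop(c,'w13',0,0,560,420,1.4,.7)"
```

```text
(0.5152, 0.0417, 0.1015, -69) dp [-0.4, 0.5, 1.3] yaw 0.0
t 26.62 tcp [0.5159 0.0415 0.1028] rot [-1.799e+02 -1.000e-01 -6.900e+01] j6 -5.5 F [ 4.2 -5.8  2.7] w 0.0256
```

View pics/s13.png

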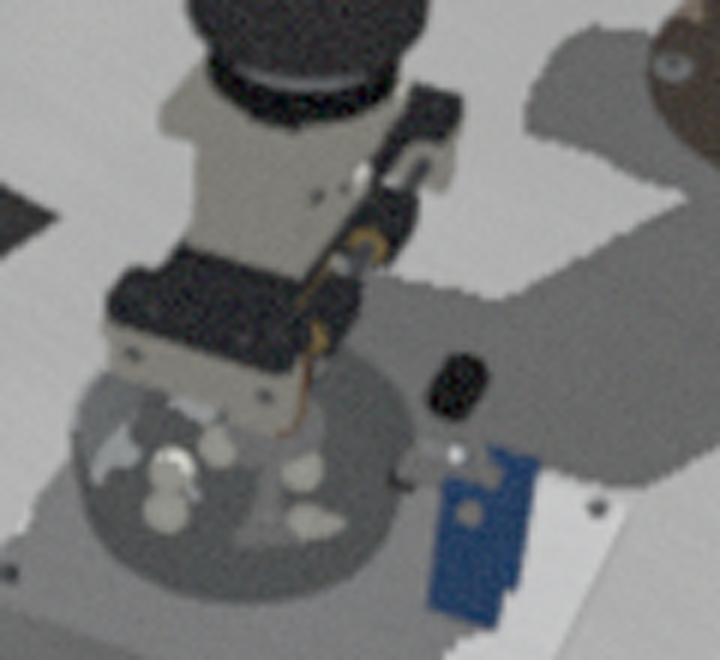

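View pics/w13.png

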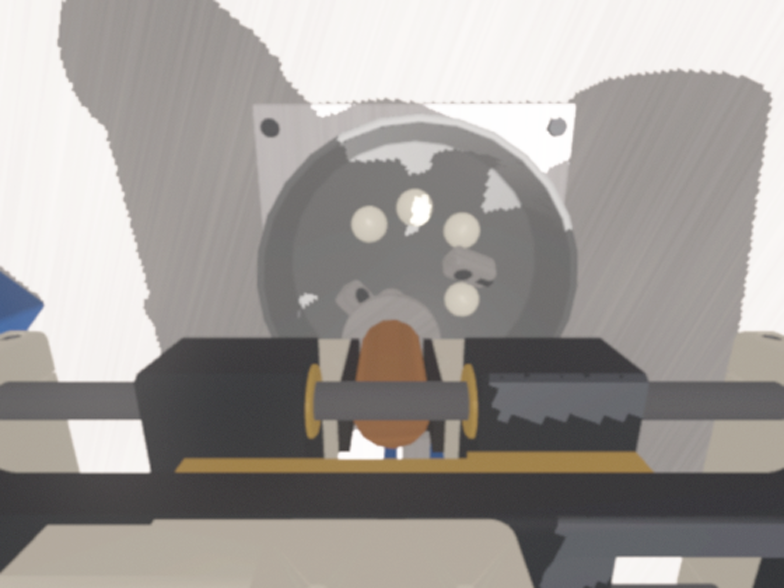

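Emit:
apply_moves:
  commands:
    - {"dp": [-2.4, 6, 0], "yaw": 0, "grip": 0.1}
    - {"dp": [-3.3, 12.5, 0], "yaw": 0, "grip": 0.1}
    - {"dp": [-2.4, 19, 0], "yaw": 0, "grip": 0.1}
    - {"dp": [0, 25, 0], "yaw": 0, "grip": 0.1}
    - {"dp": [4, 30.2, 0], "yaw": 0, "grip": 0.1}
    - {"dp": [9.2, 34.2, 0], "yaw": 0, "grip": 0.1}
    - {"dp": [15.2, 36.6, 0], "yaw": 0, "grip": 0.1}
    - {"dp": [21.7, 37.5, 0], "yaw": 0, "grip": 0.1}
    - {"dp": [28.2, 36.6, 0], "yaw": 0, "grip": 0.1}
    - {"dp": [34.2, 34.2, 0], "yaw": 0, "grip": 0.1}
    - {"dp": [39.4, 30.2, 0], "yaw": 0, "grip": 0.1}
    - {"dp": [43.4, 25, 0], "yaw": 0, "grip": 0.1}

```text
time_s: 28.22
tcp_pos: [0.5074, -0.0065, 0.1022]
eef_rot: [-180.0, 0.1, -69.1]
contact_force: [-2.9, 5.5, 4.1]
gripper_width: 0.0256
```

Emit:
apply_moves:
  commands:
    - {"dp": [2.4, -6, 0], "yaw": 0, "grip": 0.1}
    - {"dp": [3.3, -12.5, 0], "yaw": 0, "grip": 0.1}
    - {"dp": [2.4, -19, 0], "yaw": 0, "grip": 0.1}
    - {"dp": [0, -25, 0], "yaw": 0, "grip": 0.1}
    - {"dp": [-4, -30.2, 0], "yaw": 0, "grip": 0.1}
    - {"dp": [-9.2, -34.2, 0], "yaw": 0, "grip": 0.1}
    - {"dp": [-15.2, -36.6, 0], "yaw": 0, "grip": 0.1}
    - {"dp": [-21.7, -37.5, 0], "yaw": 0, "grip": 0.1}
    - {"dp": [-28.2, -36.6, 0], "yaw": 0, "grip": 0.1}
    - {"dp": [-34.2, -34.2, 0], "yaw": 0, "grip": 0.1}
    - {"dp": [-39.4, -30.2, 0], "yaw": 0, "grip": 0.1}
    - {"dp": [-43.4, -25, 0], "yaw": 0, "grip": 0.1}

```text
time_s: 29.72
tcp_pos: [0.5166, 0.0415, 0.1031]
eef_rot: [-179.9, -0.1, -69.0]
contact_force: [5.4, -7.3, 3.5]
gripper_width: 0.0253
```

Emit:
apply_moves:
  commands:
    - {"dp": [-2.4, 6, 0], "yaw": 0, "grip": 0.1}
    - {"dp": [-3.3, 12.5, 0], "yaw": 0, "grip": 0.1}
    - {"dp": [-2.4, 19, 0], "yaw": 0, "grip": 0.1}
    - {"dp": [0, 25, 0], "yaw": 0, "grip": 0.1}
    - {"dp": [4, 30.2, 0], "yaw": 0, "grip": 0.1}
    - {"dp": [9.2, 34.2, 0], "yaw": 0, "grip": 0.1}
    - {"dp": [15.2, 36.6, 0], "yaw": 0, "grip": 0.1}
    - {"dp": [21.7, 37.5, 0], "yaw": 0, "grip": 0.1}
    - {"dp": [28.2, 36.6, 0], "yaw": 0, "grip": 0.1}
    - {"dp": [34.2, 34.2, 0], "yaw": 0, "grip": 0.1}
    - {"dp": [39.4, 30.2, 0], "yaw": 0, "grip": 0.1}
    - {"dp": [43.4, 25, 0], "yaw": 0, "grip": 0.1}

```text
time_s: 31.22
tcp_pos: [0.5032, -0.0089, 0.1004]
eef_rot: [179.5, 0.1, -69.1]
contact_force: [-11.6, 1.5, 6.9]
gripper_width: 0.0255
```

```bash
python3 -c "
from h import *
s=get_state();go((.5075,-.0077,.1015,-69))
c=capture('wrist');crop(c,'w14',0,0,560,420,1.4,.7)
b=np.array([[ 0.53443073,  0.02716843], [ 0.53108922, -0.00133797], [ 0.50738281, -0.00910258], [ 0.48760987,  0.00887319], [ 0.4922731,   0.03288141], [ 0.51624457,  0.04429102]])
print(1.4*proj(c,np.c_[b,np.full(6,.025)],s))
c=capture('scene');crop(c,'s14',265,130,120,110,6,.8);print(6*(proj(c,np.c_[b,np.full(6,.025)])-[265,130]))"
```

```text
(0.5075, -0.0077, 0.1015, -69) dp [0.5, -4.5, -1.1] yaw -0.002
t 31.23 tcp [ 0.5032 -0.0089  0.1004] rot [ 1.795e+02  1.000e-01 -6.910e+01] j6 -0.3 F [-11.6   1.5   6.9] w 0.0255
[[319.49391307 340.79779527]
 [340.35214225 300.02717714]
 [383.26355997 301.89653533]
 [403.62655156 339.91837117]
 [382.21351183 371.56235883]
 [339.00940797 374.85766645]]
[[217.8058184  524.05759952]
 [179.2530817  488.52971819]
 [204.49053649 456.32205191]
 [262.12381145 456.20572243]
 [292.27873879 487.10914536]
 [273.29160335 524.61620902]]
```

View pics/w14.png

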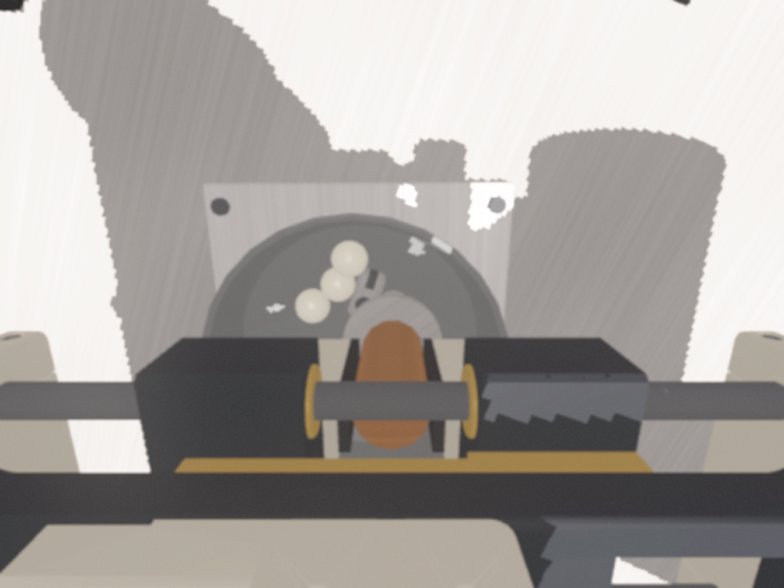

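View pics/s14.png

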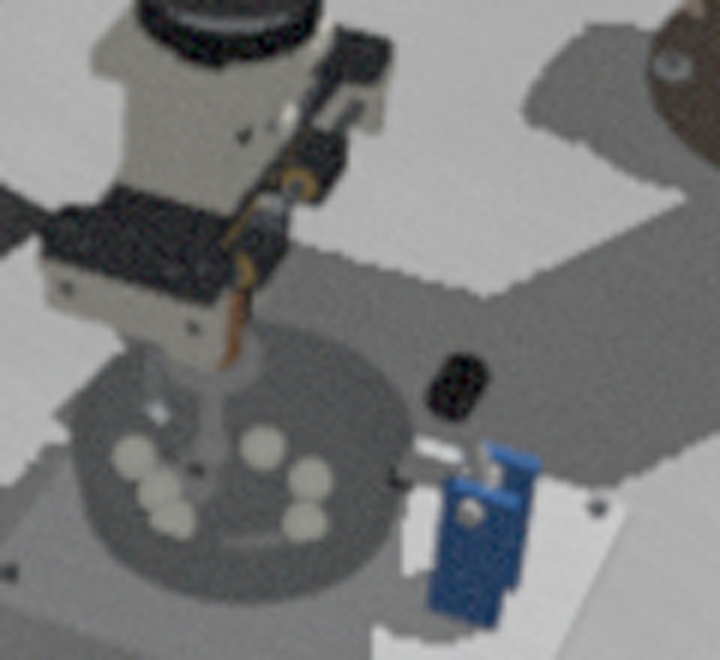

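Emit:
apply_moves:
  commands:
    - {"dp": [2.4, -6, 0], "yaw": 0, "grip": 0.1}
    - {"dp": [3.3, -12.5, 0], "yaw": 0, "grip": 0.1}
    - {"dp": [2.4, -19, 0], "yaw": 0, "grip": 0.1}
    - {"dp": [0, -25, 0], "yaw": 0, "grip": 0.1}
    - {"dp": [-4, -30.2, 0], "yaw": 0, "grip": 0.1}
    - {"dp": [-9.2, -34.2, 0], "yaw": 0, "grip": 0.1}
    - {"dp": [-15.2, -36.6, 0], "yaw": 0, "grip": 0.1}
    - {"dp": [-21.7, -37.5, 0], "yaw": 0, "grip": 0.1}
    - {"dp": [-28.2, -36.6, 0], "yaw": 0, "grip": 0.1}
    - {"dp": [-34.2, -34.2, 0], "yaw": 0, "grip": 0.1}
    - {"dp": [-39.4, -30.2, 0], "yaw": 0, "grip": 0.1}
    - {"dp": [-43.4, -25, 0], "yaw": 0, "grip": 0.1}

```text
time_s: 32.83
tcp_pos: [0.5161, 0.0421, 0.1024]
eef_rot: [-179.9, -0.0, -69.0]
contact_force: [1.6, -2.5, -1.2]
gripper_width: 0.0257
```

```bash
python3 -c "
from h import *
s=get_state();go((.5152,.0417,.1015,-69))
c=capture('wrist');crop(c,'w15',0,0,560,420,1.4,.7)
c=capture('scene');crop(c,'s15',265,130,120,110,6,.8)"
```

```text
(0.5152, 0.0417, 0.1015, -69) dp [0.1, 1.0, 0.9] yaw -0.0
t 32.83 tcp [0.5161 0.0421 0.1024] rot [-179.9   -0.   -69. ] j6 -5.5 F [ 1.6 -2.5 -1.2] w 0.0257
```

View pics/w15.png

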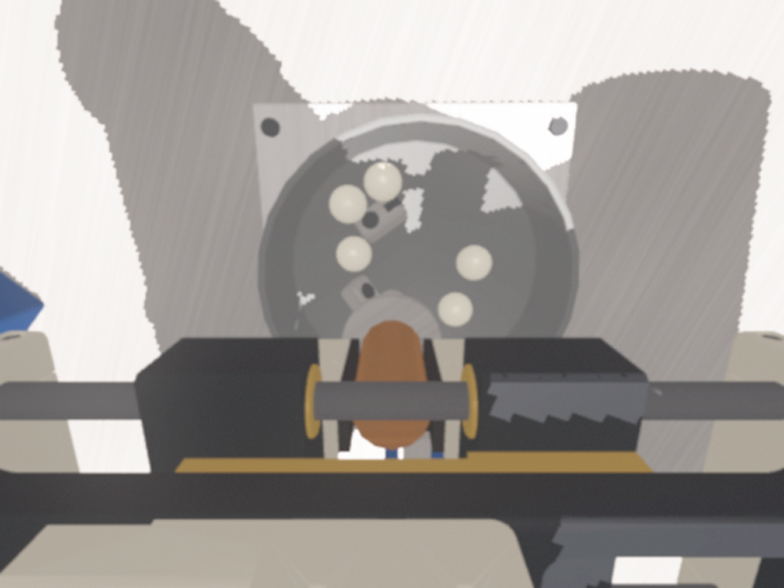

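View pics/s15.png

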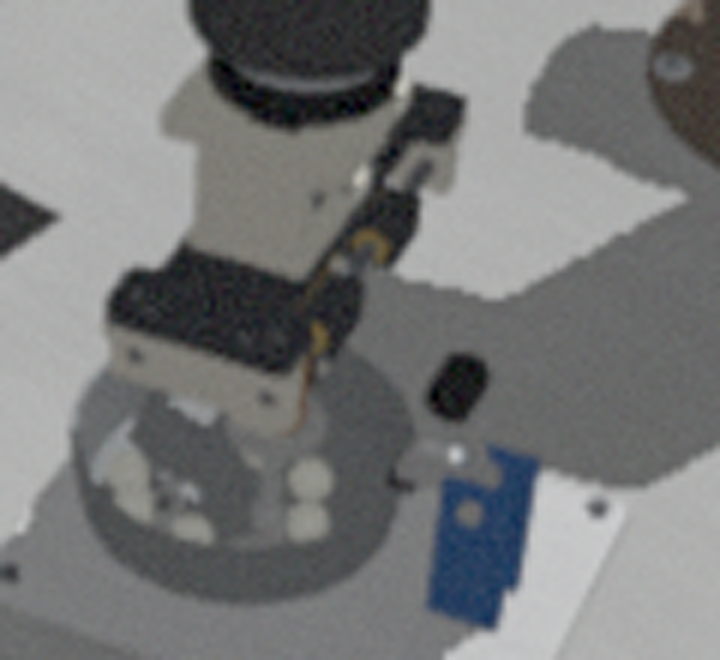

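Emit:
apply_moves:
  commands:
    - {"dp": [-2.4, 6, 0], "yaw": 0, "grip": 0.1}
    - {"dp": [-3.3, 12.5, 0], "yaw": 0, "grip": 0.1}
    - {"dp": [-2.4, 19, 0], "yaw": 0, "grip": 0.1}
    - {"dp": [0, 25, 0], "yaw": 0, "grip": 0.1}
    - {"dp": [4, 30.2, 0], "yaw": 0, "grip": 0.1}
    - {"dp": [9.2, 34.2, 0], "yaw": 0, "grip": 0.1}
    - {"dp": [15.2, 36.6, 0], "yaw": 0, "grip": 0.1}
    - {"dp": [21.7, 37.5, 0], "yaw": 0, "grip": 0.1}
    - {"dp": [28.2, 36.6, 0], "yaw": 0, "grip": 0.1}
    - {"dp": [34.2, 34.2, 0], "yaw": 0, "grip": 0.1}
    - {"dp": [39.4, 30.2, 0], "yaw": 0, "grip": 0.1}
    - {"dp": [43.4, 25, 0], "yaw": 0, "grip": 0.1}

```text
time_s: 34.42
tcp_pos: [0.5065, -0.0079, 0.1013]
eef_rot: [179.8, 0.0, -69.1]
contact_force: [0.4, 0.0, -0.6]
gripper_width: 0.025
```

```bash
python3 -c "
from h import *
c=capture('scene');crop(c,'s16',265,130,120,110,6,.8)"
```

Emit:
apply_moves:
  commands:
    - {"dp": [2.4, -6, 0], "yaw": 0, "grip": 0.1}
    - {"dp": [3.3, -12.5, 0], "yaw": 0, "grip": 0.1}
    - {"dp": [2.4, -19, 0], "yaw": 0, "grip": 0.1}
    - {"dp": [0, -25, 0], "yaw": 0, "grip": 0.1}
    - {"dp": [-4, -30.2, 0], "yaw": 0, "grip": 0.1}
    - {"dp": [-9.2, -34.2, 0], "yaw": 0, "grip": 0.1}
    - {"dp": [-15.2, -36.6, 0], "yaw": 0, "grip": 0.1}
    - {"dp": [-21.7, -37.5, 0], "yaw": 0, "grip": 0.1}
    - {"dp": [-28.2, -36.6, 0], "yaw": 0, "grip": 0.1}
    - {"dp": [-34.2, -34.2, 0], "yaw": 0, "grip": 0.1}
    - {"dp": [-39.4, -30.2, 0], "yaw": 0, "grip": 0.1}
    - {"dp": [-43.4, -25, 0], "yaw": 0, "grip": 0.1}

```text
time_s: 35.98
tcp_pos: [0.5152, 0.0424, 0.1021]
eef_rot: [-180.0, 0.0, -69.0]
contact_force: [-0.5, -0.4, -1.5]
gripper_width: 0.0257
```

Emit:
apply_moves:
  commands:
    - {"dp": [-2.4, 6, 0], "yaw": 0, "grip": 0.1}
    - {"dp": [-3.3, 12.5, 0], "yaw": 0, "grip": 0.1}
    - {"dp": [-2.4, 19, 0], "yaw": 0, "grip": 0.1}
    - {"dp": [0, 25, 0], "yaw": 0, "grip": 0.1}
    - {"dp": [4, 30.2, 0], "yaw": 0, "grip": 0.1}
    - {"dp": [9.2, 34.2, 0], "yaw": 0, "grip": 0.1}
    - {"dp": [15.2, 36.6, 0], "yaw": 0, "grip": 0.1}
    - {"dp": [21.7, 37.5, 0], "yaw": 0, "grip": 0.1}
    - {"dp": [28.2, 36.6, 0], "yaw": 0, "grip": 0.1}
    - {"dp": [34.2, 34.2, 0], "yaw": 0, "grip": 0.1}
    - {"dp": [39.4, 30.2, 0], "yaw": 0, "grip": 0.1}
    - {"dp": [43.4, 25, 0], "yaw": 0, "grip": 0.1}

```text
time_s: 37.48
tcp_pos: [0.5089, -0.0067, 0.1027]
eef_rot: [-179.8, 0.0, -69.0]
contact_force: [2.1, 2.2, 0.9]
gripper_width: 0.0252
```

```bash
python3 -c "
from h import *
s=get_state();go((.5113,.017,.1015,-69),(.5075,-.0077,.1015,-69))
c=capture('scene');crop(c,'s17',265,130,120,110,6,.8)"
```

```text
(0.5113, 0.017, 0.1015, -69) dp [-21.3, -10.7, 1.2] yaw -0.001
(0.5075, -0.0077, 0.1015, -69) dp [0.4, 1.7, 1.2] yaw -0.001
t 37.48 tcp [ 0.5089 -0.0067  0.1027] rot [-179.8    0.   -69. ] j6 -0.3 F [2.1 2.2 0.9] w 0.0252
```

View pics/s16.png

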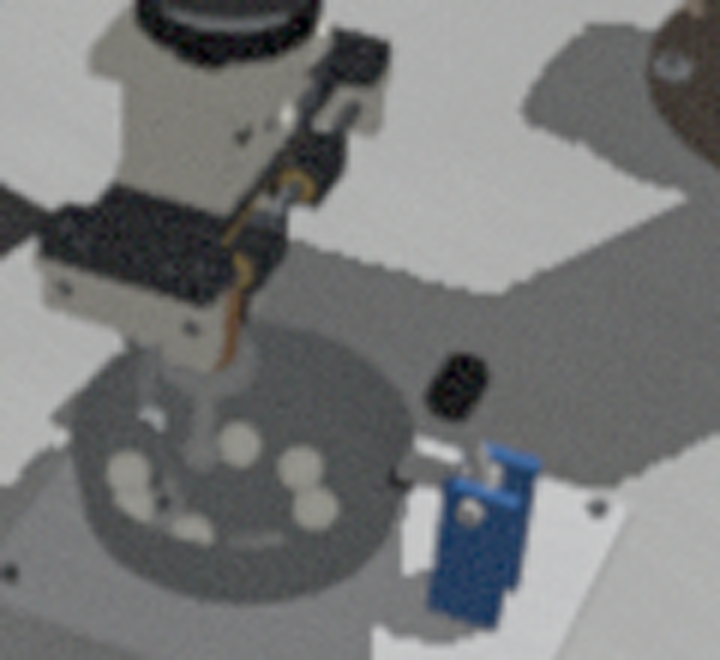

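View pics/s17.png

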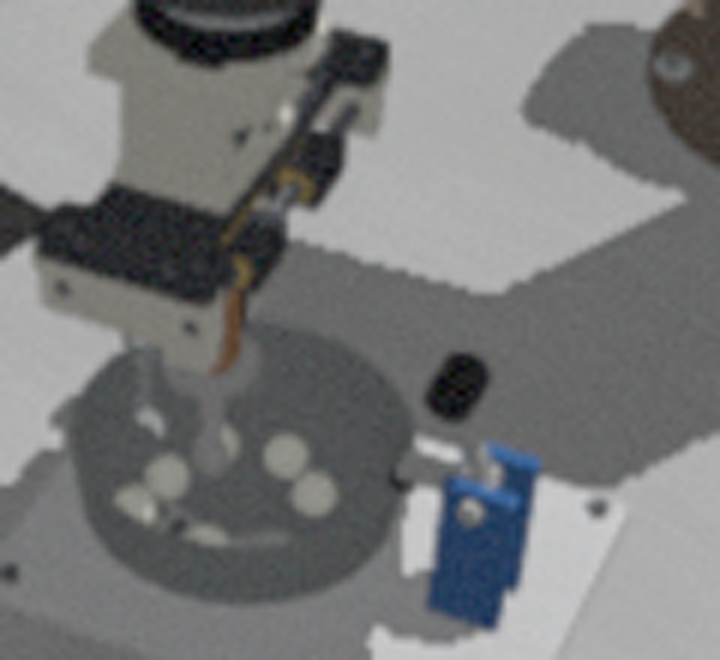

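Emit:
apply_moves:
  commands:
    - {"dp": [-6, -3, 0], "yaw": 0, "grip": 0.1}
    - {"dp": [-14, -8, 0], "yaw": 0, "grip": 0.1}
    - {"dp": [-21.7, -12.5, 0], "yaw": 0, "grip": 0.1}
    - {"dp": [-21.7, -12.5, -15], "yaw": 0, "grip": 0.1}
    - {"dp": [-21.7, -12.5, -40], "yaw": 0, "grip": 0.1}
    - {"dp": [-21.7, -12.5, -70], "yaw": 0, "grip": 0.1}
    - {"dp": [-21.7, -12.5, -84], "yaw": 0, "grip": 0.1}
    - {"dp": [-21.7, -12.5, -84], "yaw": 0, "grip": 0.1}

```text
time_s: 38.52
tcp_pos: [0.5119, 0.0174, 0.1871]
eef_rot: [-179.9, 0.0, -69.0]
contact_force: [1.2, 0.4, -2.0]
gripper_width: 0.0255
```

```bash
python3 -c "
from h import *
s=get_state();go((.565,.15,.186,-69),(.5203,.303,.186,-69))
x,y,z=s['tcp_pos'];z-=.0817
k=np.array([[x,y,z],[x,y,z+.009],[x,y,z+.062],[x,y,z+.125]])
c=capture('scene');crop(c,'s18',265,130,120,110,6,.8);print(6*(proj(c,k)-[265,130]))
c=capture('wrist');crop(c,'w18',0,0,560,420,1.4,.7);print(1.4*proj(c,k,s))"
```

```text
(0.565, 0.15, 0.186, -69) dp [-104.8, -97.0, 1.1] yaw -0.0
(0.5203, 0.303, 0.186, -69) dp [-263.7, -110.0, 1.1] yaw -0.0
t 38.52 tcp [0.5119 0.0174 0.1871] rot [-179.9    0.   -69. ] j6 -3.0 F [ 1.2  0.4 -2. ] w 0.0255
[[245.31834296 355.60096291]
 [246.19331884 339.72291797]
 [251.55539904 242.41812163]
 [258.43481053 117.57856149]]
[[391.41684001 301.71590302]
 [391.39012148 306.33312659]
 [391.18372521 342.00042168]
 [390.72892321 420.59465639]]
```

View pics/s18.png

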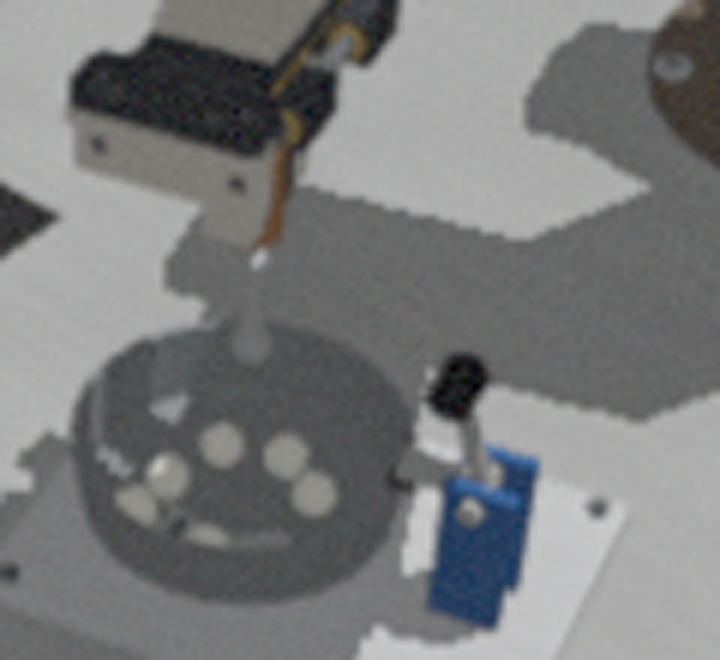

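View pics/w18.png

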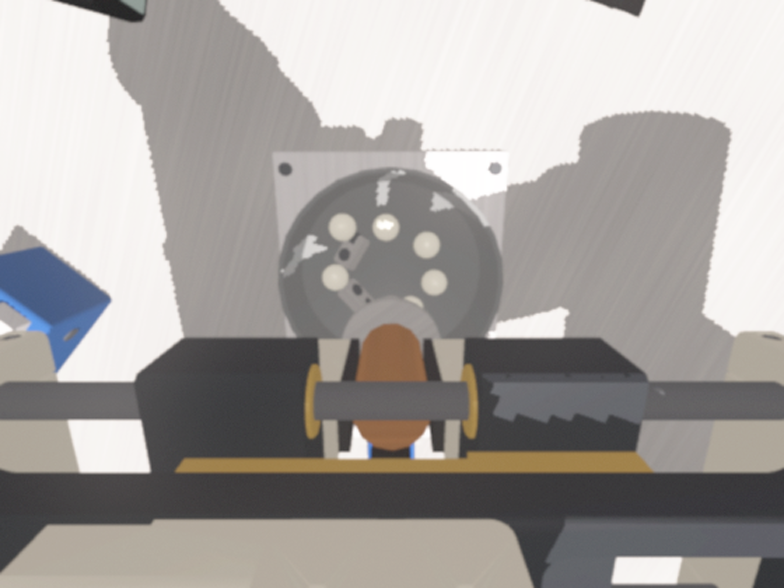

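Emit:
apply_moves:
  commands:
    - {"dp": [-18, -17, 0], "yaw": 0, "grip": 0.1}
    - {"dp": [-45, -42, 0], "yaw": 0, "grip": 0.1}
    - {"dp": [-75, -70, 0], "yaw": 0, "grip": 0.1}
    - {"dp": [-105, -97, 0], "yaw": 0, "grip": 0.1}
    - {"dp": [-140, -100, 0], "yaw": 0, "grip": 0.1}
    - {"dp": [-175, -103, 0], "yaw": 0, "grip": 0.1}
    - {"dp": [-210, -106, 0], "yaw": 0, "grip": 0.1}
    - {"dp": [-240, -108, 0], "yaw": 0, "grip": 0.1}
    - {"dp": [-257, -110, 0], "yaw": 0, "grip": 0.1}
    - {"dp": [-263, -110, 0], "yaw": 0, "grip": 0.1}
    - {"dp": [-263, -110, 0], "yaw": 0, "grip": 0.1}
    - {"dp": [-263, -110, 0], "yaw": 0, "grip": 0.1}

```text
time_s: 40.12
tcp_pos: [0.5203, 0.3014, 0.186]
eef_rot: [180.0, -0.0, -69.1]
contact_force: [1.1, 0.1, -0.9]
gripper_width: 0.0256
```

```bash
python3 -c "
from h import *
s=get_state();go((.5206,.302,.15,-69),(.5206,.302,.095,-69))
k=np.array([[.5203,.303,.074]])
c=capture('scene');crop(c,'s19',330,180,90,110,6);x,y,z=s['tcp_pos'];print(6*(proj(c,np.r_[k,[[x,y,z-.0817]],[[x,y,z-.0727]]])-[330,180]))"
```

```text
(0.5206, 0.302, 0.15, -69) dp [-0.5, -0.5, 36.0] yaw -0.001
(0.5206, 0.302, 0.095, -69) dp [-0.5, -0.5, 91.0] yaw -0.001
t 40.12 tcp [0.5203 0.3014 0.186 ] rot [180.   -0.  -69.1] j6 -27.8 F [ 1.1  0.1 -0.9] w 0.0256
[[367.53448384 487.32805755]
 [378.82912712 432.4785049 ]
 [383.3398862  416.43594726]]
```

View pics/s19.png

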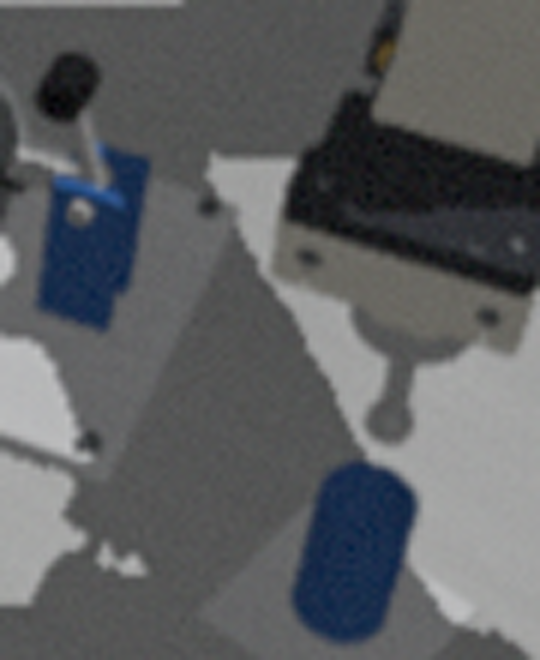

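Emit:
apply_moves:
  commands:
    - {"dp": [1.5, -0.5, 15], "yaw": 0, "grip": 0.1}
    - {"dp": [1.5, -0.5, 35], "yaw": 0, "grip": 0.1}
    - {"dp": [1.5, -0.5, 55], "yaw": 0, "grip": 0.1}
    - {"dp": [1, -0.5, 72], "yaw": 0, "grip": 0.1}
    - {"dp": [0.5, -0.5, 85], "yaw": 0, "grip": 0.1}
    - {"dp": [0, -0.5, 90], "yaw": 0, "grip": 0.1}
    - {"dp": [0, -0.5, 91], "yaw": 0, "grip": 0.1}
    - {"dp": [0, -0.5, 91], "yaw": 0, "grip": 0.1}

```text
time_s: 41.18
tcp_pos: [0.5209, 0.3026, 0.0956]
eef_rot: [-179.9, 0.0, -69.0]
contact_force: [-0.4, -0.2, -1.5]
gripper_width: 0.0254
```

Emit:
apply_moves:
  commands:
    - {"dp": [0, 0, 2], "yaw": 0, "grip": 0.1}
    - {"dp": [0, 0, 2], "yaw": 0, "grip": 0.1}
    - {"dp": [0, 0, 2], "yaw": 0, "grip": 0.4}
    - {"dp": [0, 0, 2], "yaw": 0, "grip": 0.6}
    - {"dp": [0, 0, 2], "yaw": 0, "grip": 0.6}
    - {"dp": [0, 0, 2], "yaw": 0, "grip": 0.6}
    - {"dp": [0, 0, -30], "yaw": 0, "grip": 0.6}
    - {"dp": [0, 0, -70], "yaw": 0, "grip": 0.6}
    - {"dp": [0, 0, -115], "yaw": 0, "grip": 0.6}
    - {"dp": [0, 0, -115], "yaw": 0, "grip": 0.6}

```text
time_s: 42.42
tcp_pos: [0.5224, 0.3037, 0.2144]
eef_rot: [-179.6, 0.1, -69.0]
contact_force: [-0.6, -0.5, -0.4]
gripper_width: 0.0525
```

```bash
python3 -c "
from h import *
s=get_state()
b=np.array([.5113,.017]);y=np.array([-.358,.934]);p=b+y*.0952
go((*p,.22,-69),(*p,.1125,-69))
k=np.array([[.5203,.303,.137],[.5203,.303,.079]])
c=capture('scene');crop(c,'s20',330,180,90,110,6);print(6*(proj(c,k)-[330,180]))
c=capture('wrist');crop(c,'w20',0,0,560,420,1.4,.7);print(1.4*proj(c,k,s))"
```

```text
(np.float64(0.4772184), np.float64(0.10591680000000002), 0.22, -69) dp [168.5, 113.0, -5.6] yaw -0.0
(np.float64(0.4772184), np.float64(0.10591680000000002), 0.1125, -69) dp [168.5, 113.0, 101.9] yaw -0.0
t 42.42 tcp [0.5224 0.3037 0.2144] rot [-1.796e+02  1.000e-01 -6.900e+01] j6 -27.8 F [-0.6 -0.5 -0.4] w 0.0525
[[399.16669269 375.52540565]
 [369.93974902 478.82675347]]
[[395.74075576 303.76527258]
 [395.46217392 279.38097198]]
```

View pics/s20.png

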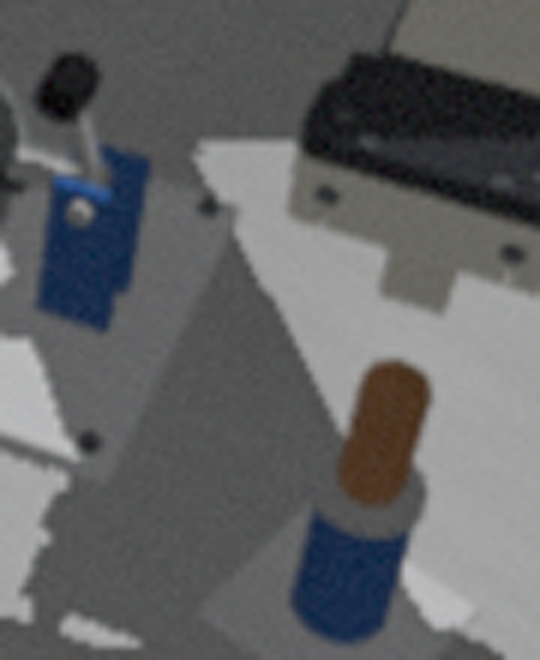

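View pics/w20.png

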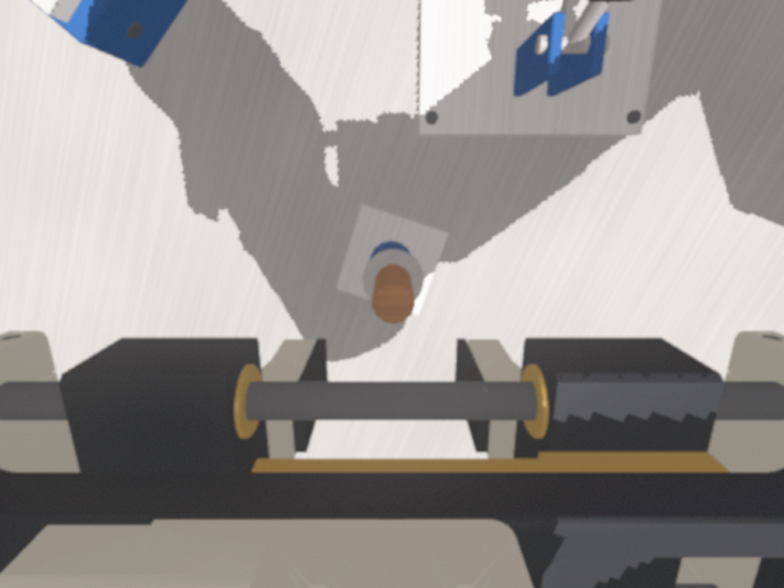

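Emit:
apply_moves:
  commands:
    - {"dp": [45, 30, -5], "yaw": 0, "grip": 0.5}
    - {"dp": [90, 60, -5], "yaw": 0, "grip": 0.5}
    - {"dp": [135, 90, -5], "yaw": 0, "grip": 0.5}
    - {"dp": [165, 111, -5], "yaw": 0, "grip": 0.5}
    - {"dp": [168, 113, 0], "yaw": 0, "grip": 0.5}
    - {"dp": [168, 113, 0], "yaw": 0, "grip": 0.5}

```text
time_s: 43.28
tcp_pos: [0.4748, 0.1047, 0.209]
eef_rot: [179.9, -0.0, -69.1]
contact_force: [-0.2, 0.4, 0.3]
gripper_width: 0.0438
```

```bash
python3 -c "
from h import *
s=get_state()
b=np.array([.5113,.017]);y=np.array([-.358,.934]);p=b+y*.0952
go((*p,.1125,-69))
c=capture('wrist');crop(c,'w21',0,0,560,420,1.4,.8);print(1.4*proj(c,np.array([*p,.1269]),s))"
```

```text
(np.float64(0.4772184), np.float64(0.10591680000000002), 0.1125, -69) dp [-0.3, -2.7, 96.5] yaw -0.001
t 43.27 tcp [0.4748 0.1047 0.209 ] rot [179.9  -0.  -69.1] j6 -14.7 F [-0.2  0.4  0.3] w 0.0438
[386.33590024 302.00800204]
```

View pics/w21.png

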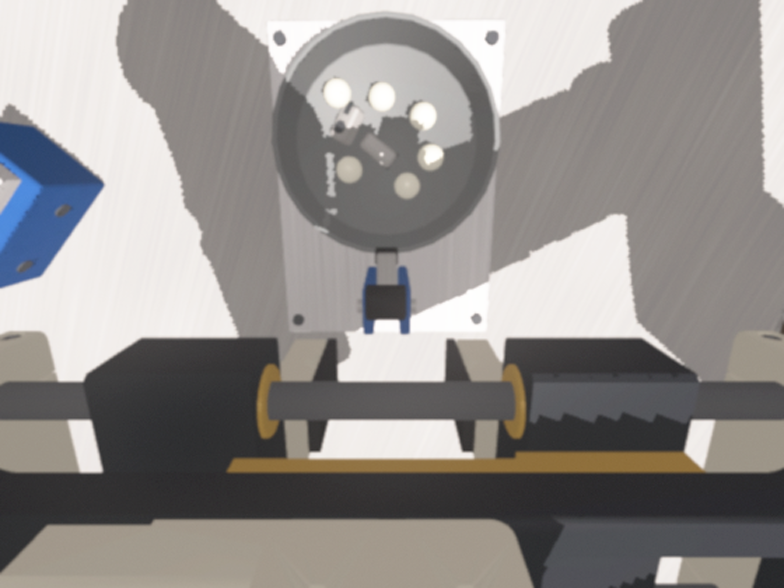

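Emit:
apply_moves:
  commands:
    - {"dp": [0, -2.5, 40], "yaw": 0, "grip": 0.5}
    - {"dp": [0, -2.5, 80], "yaw": 0, "grip": 0.5}
    - {"dp": [0, -2.5, 97], "yaw": 0, "grip": 0.5}
    - {"dp": [0, -2.5, 97], "yaw": 0, "grip": 0.5}
    - {"dp": [0, -2.5, 97], "yaw": 0, "grip": 0.0}
    - {"dp": [0, -2.5, 97], "yaw": 0, "grip": 0.0}
    - {"dp": [0, -2.5, 97], "yaw": 0, "grip": 0.0}
    - {"dp": [0, -2.5, 97], "yaw": 0, "grip": 0.0}
  newtons: 15

```text
time_s: 44.32
tcp_pos: [0.4777, 0.1062, 0.1139]
eef_rot: [-179.9, 0.0, -69.0]
contact_force: [-3.9, 1.5, 6.7]
gripper_width: 0.0238
```

Emit:
apply_moves:
  commands:
    - {"dp": [-5, 0, -1.5], "yaw": 0, "grip": 0.0}
    - {"dp": [-10.6, 0, -2.6], "yaw": 0, "grip": 0.0}
    - {"dp": [-16.5, 0, -3.1], "yaw": 0, "grip": 0.0}
    - {"dp": [-22.3, 0, -2.9], "yaw": 0, "grip": 0.0}
    - {"dp": [-29, 0, -1.8], "yaw": 0, "grip": 0.0}
    - {"dp": [-35.6, 0, 0], "yaw": 0, "grip": 0.0}
    - {"dp": [-42, 0, 3], "yaw": 0, "grip": 0.0}
    - {"dp": [-47.6, 0, 6.3], "yaw": 0, "grip": 0.0}
    - {"dp": [-49, 0, 7.2], "yaw": 0, "grip": 0.0}
    - {"dp": [-49, 0, 7.2], "yaw": 0, "grip": 0.0}

```text
time_s: 45.58
tcp_pos: [0.4601, 0.1519, 0.1064]
eef_rot: [-180.0, 0.0, -69.0]
contact_force: [-3.3, -0.9, 5.5]
gripper_width: 0.0238
```

Emit:
apply_moves:
  commands:
    - {"dp": [-2, 0, 1.5], "yaw": 0, "grip": 0.0}
    - {"dp": [-3, 0, 2], "yaw": 0, "grip": 0.0}
    - {"dp": [-1, 0, 0], "yaw": 0, "grip": 0.0}
    - {"dp": [-1, 0, 0], "yaw": 0, "grip": 0.5}
    - {"dp": [-1, 0, 0], "yaw": 0, "grip": 0.5}
    - {"dp": [-1, 0, 0], "yaw": 0, "grip": 0.5}
    - {"dp": [-1, 0, -50], "yaw": 0, "grip": 0.5}
    - {"dp": [-1, 0, -100], "yaw": 0, "grip": 0.5}
    - {"dp": [-1, 0, -110], "yaw": 0, "grip": 0.5}
    - {"dp": [-1, 0, -110], "yaw": 0, "grip": 0.5}

```text
time_s: 46.82
tcp_pos: [0.4597, 0.1528, 0.2162]
eef_rot: [-179.9, 0.0, -69.0]
contact_force: [0.2, 0.5, -0.9]
gripper_width: 0.0436
```

```bash
python3 -c "
from h import *
s=get_state();go()
b=np.array([.5113,.017]);y=np.array([-.358,.934])
k=np.array([[*(b+y*.0952),.1269],[*(b+y*.1428),.1206]])
c=capture('wrist');crop(c,'w22',0,0,560,420,1.4,.8);print(1.4*proj(c,k,s))
c=capture('scene');crop(c,'s22',255,175,130,130,5);print(5*(proj(c,k)-[255,175]))"
```

```text
t 46.83 tcp [0.4597 0.1528 0.2162] rot [-179.9    0.   -69. ] j6 -20.7 F [ 0.2  0.5 -0.9] w 0.0436
[[392.03813537 215.71115933]
 [391.95416235 291.40773821]]
[[430.58907387  92.87969328]
 [519.92054562 130.74366836]]
```

View pics/w22.png

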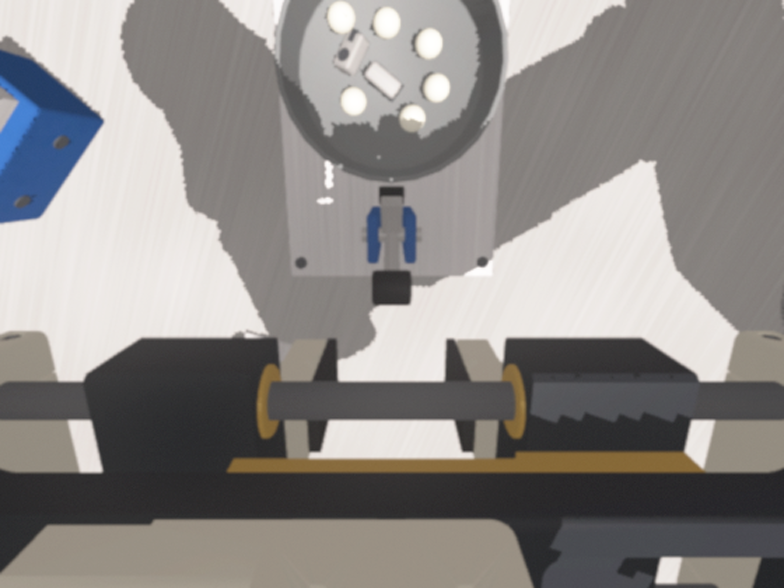

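View pics/s22.png

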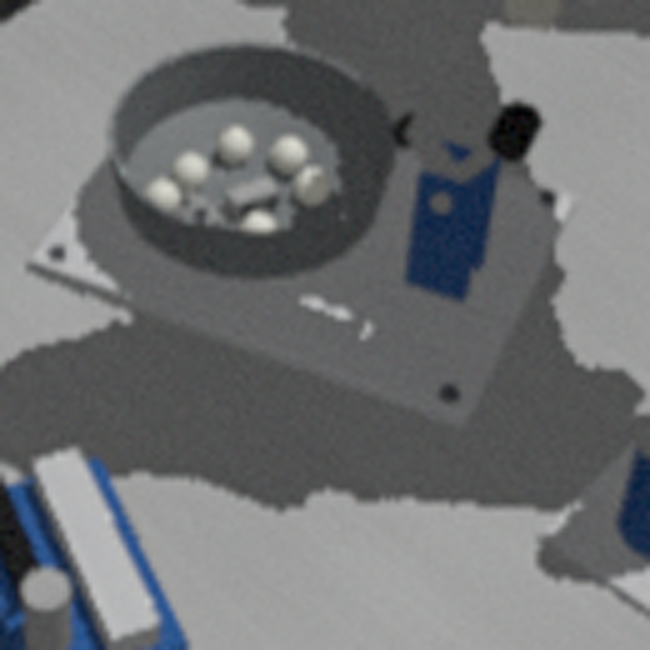

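Emit:
apply_moves:
  commands:
    - {"dp": [2, 0, 50], "yaw": 0, "grip": 0.5}
    - {"dp": [2, 0, 95], "yaw": 0, "grip": 0.5}
    - {"dp": [2, 0, 109], "yaw": 0, "grip": 0.5}
    - {"dp": [2, 0, 109], "yaw": 0, "grip": 0.0}
    - {"dp": [2, 0, 109], "yaw": 0, "grip": 0.0}
    - {"dp": [2, 0, 109], "yaw": 0, "grip": 0.0}
    - {"dp": [-2, 0, 111.5], "yaw": 0, "grip": 0.0}
    - {"dp": [-5, 0, 114], "yaw": 0, "grip": 0.0}
    - {"dp": [-5, 0, 114], "yaw": 0, "grip": 0.0}

```text
time_s: 48.05
tcp_pos: [0.4585, 0.1559, 0.104]
eef_rot: [-179.9, -0.1, -69.0]
contact_force: [-0.6, -10.7, 13.9]
gripper_width: 0.024
```

Emit:
apply_moves:
  commands:
    - {"dp": [2, 0, -1], "yaw": 0, "grip": 0.0}
    - {"dp": [2, 0, -1], "yaw": 0, "grip": 0.5}
    - {"dp": [2, 0, -1], "yaw": 0, "grip": 0.5}
    - {"dp": [2, 0, -1], "yaw": 0, "grip": 0.5}
    - {"dp": [2, 0, -50], "yaw": 0, "grip": 0.5}
    - {"dp": [2, 0, -100], "yaw": 0, "grip": 0.5}
    - {"dp": [-60, -40, -130], "yaw": 0, "grip": 0.5}
    - {"dp": [-120, -10, -130], "yaw": 0, "grip": 0.5}
    - {"dp": [-120, -10, -130], "yaw": 0, "grip": 0.5}
    - {"dp": [-120, -10, -130], "yaw": 0, "grip": 0.5}
    - {"dp": [-120, -10, -130], "yaw": 0, "grip": 0.5}
    - {"dp": [-120, -10, -130], "yaw": 0, "grip": 0.5}

```text
time_s: 49.55
tcp_pos: [0.4247, 0.272, 0.2316]
eef_rot: [180.0, -0.0, -69.1]
contact_force: [0.3, 0.5, 0.8]
gripper_width: 0.0434
```

```bash
python3 -c "
from h import *
s=get_state();go()
b=np.array([.5113,.017]);y=np.array([-.358,.934])
k=np.array([[*(b+y*.0952),.1269],[*(b+y*.1428),.1206]])
c=capture('scene');crop(c,'s23',255,175,160,120,5);print(5*(proj(c,k)-[255,175]))
cv2.imwrite('pics/s23f.png',c['color'][:,:,::-1])"
```

```text
t 49.55 tcp [0.4247 0.272  0.2316] rot [180.   -0.  -69.1] j6 -34.1 F [0.3 0.5 0.8] w 0.0434
[[430.58907387  92.87969328]
 [519.92054562 130.74366836]]
```

View pics/s23.png

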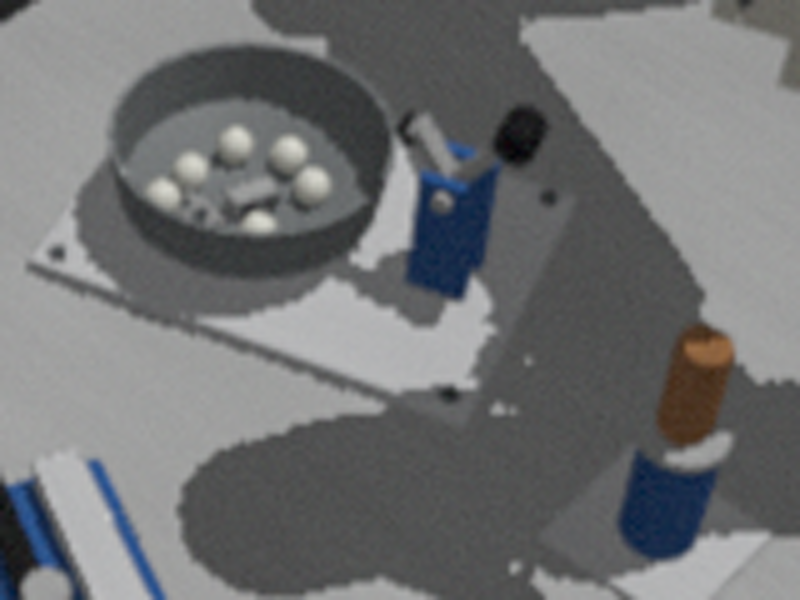

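View pics/s23f.png

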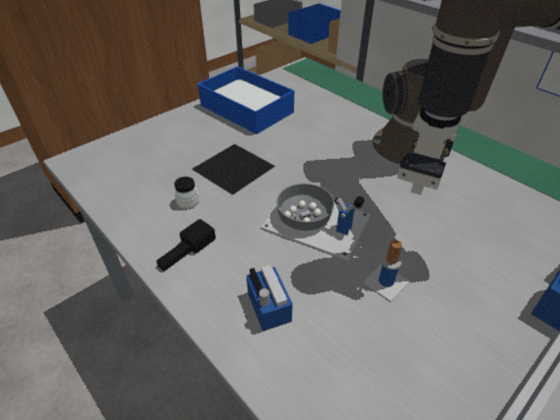

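The lever is now fully raised: its knob is at (521,134) in the image, against a predicted (520,131). The stirrer is seated in its holder, and six beads and both blocks are in the bowl. The mat is empty, the bystanders have not moved, and the gripper is clear of everything.

```bash
python3 -c "
from plant import close_job
print(close_job())"
```

```text
the job is handed in; nothing more can be done
None
```

The job is handed in, and the last pictures showed every condition I could see as met; the hand-in itself gives no verdict. Two blocks were on the mat; both went into the bowl, and the clamp was then lowered.

- **Clamp lowering:** the first swing stopped about 0.06 rad short in the picture. I pressed it again until it met its stop at about 26 N.
- **Stirring:** I made about five counter-clockwise turns of 50 mm diameter, with the tip about 5–6 mm above the bowl floor. On the fourth turn, at side c, the scene picture showed every bead more than 5 mm from all six starting spots. That is read from pixels, not measured directly.
- **Stirrer:** it had tilted slightly in the grip, by about 2 mm at the tip, so I shifted the return to match. It then hung fully home and upright before I raised the clamp.
- **Clamp raising:** the first lift ended about 0.04 rad short of fully raised in the picture. A second push brought the knob to its predicted raised position, within about 1 pixel.

**Final checks (t ≈ 49.6 s):**
- Six beads and both blocks were in the bowl, and the mat was empty.
- The stirrer was seated in its holder and released, and the lever was up.
- The housing, jar and scanner appeared unmoved.
- The gripper was clear of everything, with about 1 N on the wrist.

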